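# Swap the tip-in battery pack of the floating bias supply

## Task

The pack in the bias supply is flat: slide the orange bolt back, lift the pack's front end and tilt it back until it clears the sill, ease its tongue out from under the retaining lip without wrenching it, and set it fully down in the charger's pocket. Then hook the charged pack from the tool tray into the supply the same way, tongue under the lip and front end down flat, and push the bolt fully home again. Leave the other things on the bench and in the tray where they are.

Things in the scene. Friction and masses are not known exactly. Their poses are not given: they have to be found in the camera images.
- supply: Fixed grey instrument box 170 (x) x 100 (y) x 40 mm high with a black battery tray on its flat top. Origin: centre of its underside; +x points to the retaining-lip end, -x to the front panel with the knob. Tray floor at z=40; side rails with inner faces at y=+-25.5, x -18..50, with flared edges up to 12.5 mm above the floor and y=+-31.
- tray_seat (a point): Centre of the tray floor, where the underside centre (origin) of a seated pack belongs: 12 mm towards the lip from the supply's origin, z=40 mm. Axes as the supply's. A seated pack has 1.5 mm play forward, 3 mm back and 2.5 mm to each side; then its tongue reaches 7 mm under the lip and its body's rear end stands 7 mm in front of the lip.
- lip_edge (a point): Middle of the lower front edge of the retaining lip, 47 mm behind tray_seat and 14 mm above the tray floor. The lip is 4 mm thick and 64 mm wide; below it is a slot 50 mm wide and 10 mm deep for the tongue. The lip stops a straight lift. Pack tilted about its lower rear edge: its rear face meets the lip at 22 degrees; draw it 5 mm forward as it tilts.
- sill_top (a point): Middle of the top inner edge of the front sill, 41.5 mm in front of tray_seat, 14 mm above the tray floor, 64 mm wide, 6 mm thick. It stops a straight pull. A pack tilted front end up 10 degrees about its lower rear edge clears it; at 19 degrees, drawn 14 mm along its own length, the tongue is out: lift it off. The bolt's keeper (6 to 23 mm in front of this point) is 26 mm high.
- bolt (a joint): Orange slide bolt in front of the sill, in m: 0 = home (nose 22 mm wide, 18 to 23 mm above the tray floor, 7 mm into the pack's catch recess), 0.015 = fully back (clear of the pack from 0.0095). Opens along the supply's -x. Friction about 2 N, no spring: stays where it is left. It cannot go home over a pack that is not fully down.
- bolt_tab (a point): Centre of the bolt's upright thumb tab, 10 mm (x) x 22 mm (y) x 20 mm high (10 mm above and below this point); with the bolt home 66 mm in front of the supply's origin and 73 mm above the bench; moves with the bolt. Axes as the supply's. Fingers have free room on both sides in y above 60 mm from the bench.
- charger: Fixed grey charger 126 (x) x 78 (y) mm with a black open-topped pocket for one pack; pocket floor 18 mm above the bench, walls 10 mm high above that floor (flared side rails 12.5 mm, out to y=+-31). Origin: centre of its underside, +x towards the notch for the pack's tongue (two LEDs at the -x end).
- charger_seat (a point): Centre of the pocket floor, where the underside centre (origin) of a pack belongs, z=18 mm, 6 mm to -x of the charger's origin; axes as the charger's. The pack's tongue (pack +x) points along the charger's +x. Pocket 88 x 51 mm for the 80 x 46 mm body (4 mm play lengthways, 2.5 mm sideways each way) plus a notch 35 mm wide for the tongue.
- tray: Fixed grey sheet-steel tool tray 114 (x) x 238 (y) mm, floor 2 mm thick, rim up to 18 mm high. Origin: centre of its underside, long axis y. Holds the charged pack, a key set and a coax tee.
- pack_flat: Flat battery pack, black with an orange band; starts in the supply. Body 80 (x) x 46 (y) x 36 mm, origin: centre of its underside, z up. At its +x end a tongue stands out 14 mm, 30 mm wide, 6 to 11 mm above the underside; in its -x end (front) a catch recess 28 mm wide. 0.21 to 0.35 kg. Grip it across the 46 mm, near the middle, fingertips 15 mm or more above its underside to clear rails and rims.
- pack_charged: Charged battery pack: the same pack with a green band, same frame. Starts upright on the tool tray's floor, its tongue (+x) along the tray's +y within about 9 degrees.
- hex_keys: Orange folding key set 20 x 85 x 18 mm, lying in the tray; leave alone.
- bnc_tee: Coax tee adaptor 30 x 38 x 14 mm, lying in the tray; leave alone.
- wash_bottle: White squeeze bottle with a bent red spout, 63 x 88 x 189 mm, origin at the underside; leave alone.
- mug: Green and white mug with handle, 78 x 116 x 101 mm; leave alone.
- multimeter: Hand multimeter lying face up, 155 (x) x 76 (y) x 47 mm; leave alone.
- solder_reel: Blue reel of solder, 56 mm diameter, 36 mm high; leave alone.
- hygrometer: Small white climate display, 31 x 72 x 62 mm; leave alone.
- screwdriver: Fine screwdriver with an orange handle, 135 mm long (y), 17 mm thick, lying on the bench; leave alone.
- pen: White pen 145 mm long (y), 9 mm thick, lying on the bench; leave alone.

How it is judged (in metres and radians):
On the way, in this order (a step that is already met when the one before it is completed fails the run):
1. the bolt is drawn back clear of the flat pack (value of joint bolt above 0.0095 m), for 0.1 s.
2. the flat pack is tilted back, front end up, its tongue still at the lip (angle between pack_flat's own z axis and vertical above 0.12 rad and distance between pack_flat and tray_seat below 0.05 m), for 0.05 s.
3. the flat pack is unhooked and lifted clear of the supply (distance between pack_flat and tray_seat above 0.09 m), for 0.1 s.
4. the flat pack sits fully down in the charger's pocket, before the charged pack goes into the supply (x of pack_flat in the frame of charger_seat between -0.005 and 0.005 m and y of pack_flat in the frame of charger_seat between -0.004 and 0.004 m and z of pack_flat in the frame of charger_seat between -0.003 and 0.003 m and angle between pack_flat's own z axis and vertical below 0.05 rad and distance between pack_charged and tray_seat above 0.1 m), for 0.1 s.
At the end, for the whole second after the job is handed in: Charged (green) pack flat on the tray floor, tongue under the lip (4 mm lengthways and sideways, 3 mm in height), bolt home within 3 mm; flat (orange) pack flat in the charger pocket (5 mm lengthways, 4 mm sideways, 3 mm in height); both level and at rest (x of pack_charged in the frame of tray_seat between -0.004 and 0.004 m and y of pack_charged in the frame of tray_seat between -0.004 and 0.004 m and z of pack_charged in the frame of tray_seat between -0.003 and 0.003 m and angle between each of pack_charged, pack_flat's own z axis and vertical below 0.05 rad and value of joint bolt below 0.003 m and x of pack_flat in the frame of charger_seat between -0.005 and 0.005 m and y of pack_flat in the frame of charger_seat between -0.004 and 0.004 m and z of pack_flat in the frame of charger_seat between -0.003 and 0.003 m and linear speed of each of pack_charged, pack_flat below 0.02 m/s); the robot touches nothing.
It fails at once if a thing standing at the back of the bench is shoved more than 3 cm (distance of any of wash_bottle, mug, multimeter, solder_reel, hygrometer from where it was at the start of the episode above 0.03 m).
It fails at once if the wash bottle, the mug or the climate display is tipped over (angle between any of wash_bottle, mug, hygrometer's own z axis and vertical above 0.5 rad).
It fails at once if the screwdriver or the pen on the bench is shoved more than 3 cm (distance of any of screwdriver, pen from where it was at the start of the episode above 0.03 m).
It fails at once if the key set or the coax tee in the tray is shoved more than 3 cm (distance of any of hex_keys, bnc_tee from where it was at the start of the episode above 0.03 m).
It fails at once if a pack is wrenched or rammed against the supply (over 30 N) (contact force between any of pack_flat, pack_charged and supply above 30 N).
It also fails if it takes over 72 s, if anything falls off the work surface, if the arm or the gripper's body presses on something with over 40 N, if the wrist force passes 120 N, or if a joint passes its speed limit or range.

## Robot

A 7-joint arm with a two-finger parallel gripper is mounted at the origin on a cart in front of the work surface, level with it; the furniture and walls round the work are solid. World frame = base frame: x ahead of the robot, y to its left, z up, the work surface at z = 0. Lengths are in mm, angles in rad, forces in N, time in s.
With the tool pointing down it reaches from about 425 to 825 mm from the base axis. Payload 3.6 kg.
Tool frame: the origin (TCP) lies on the centre line of the jaws, within the pads' length; the fingertips stand ahead of it and the grasp point (between the pads) lies 6 mm ahead of it (bot.tip_extent is the z of the fingertips in the tool frame, in mm); z points along the fingers, y is the line along which they close (so a half turn about z gives the same grasp; the last joint's range is limited). The gripper opens to 93 mm and grips with 3 to 60 N. Pads are 15 mm wide; open, the fingers measure 128 mm over their backs; the gripper's body (75 mm by 188 mm) begins 65 mm behind the grasp point.
Start: joints at [-1.308, 0.615, -0.013, 1.423, 0.008, 1.103, -0.04], TCP at [185.089, 623.062, 243.64] pointing down, gripper open.
Joint ranges: [-3.12, 3.12], [-0.3, 2.06], [-1.34, 1.32], [0.26, 2.42], [-1.36, 4.5], [0.01, 1.98], [-2.84, 2.84]. Speed limits (rad/s): [2.79, 2.79, 3.14, 3.14, 3.14, 3.14, 3.14].

## Interface

Orientations are given as a rotation vector (axis times angle).
In Python, from cell import bot gives the robot as it stands.
- The arm moves only by the shell command python3 -m handwheel 'ROWS'. ROWS is a JSON object of lists of equal length, an entry for each row: "slide": the shift along the tool's x, y, z as a fraction of full scale, a list of three; "dr": the turn, a rotation vector about the tool's x, y, z as a fraction of full scale, a list of three; "hand": the opening, from -1 (shut) to 1 (fully open). A call has 1 to 5 rows; each row shifts and turns the commanded pose from where the row before left it, along the tool's axes as they then stand; what a row does not reach is not made up. Full scale, the value 1, is 3 cm for a shift and 8 degrees for a turn. A row lasts 1/10 s, in which the tool goes at most 50 mm and 8.59 degrees, less where a joint would pass 70% of its speed; a pose out of reach is approached as far as the arm can. A call with a number of a shift or a turn outside -1 to 1 is refused whole. A call with a gripper value outside its range is refused whole. The fingers move at their own pace and stop on an object; the grip force is fixed at half the most. Time passes only in rows, so rows that do not move let the fingers close. It gives the time, the measured TCP pose, the force, the opening and the grip force at its end, in the units of the state.
- bot.sense(): the state, without advancing time (a new reading comes with each control period).
- bot.read_camera(name): name is "side" or "top" or "wrist"; returns the picture (400x640x3 uint8, blue, green, red); there is no depth.
- bot.get_calibration(name): a dict with "fx", "fy", "cx", "cy" (pixels), "extrinsics" (4x4, takes a point from world to camera coordinates). Camera axes: x right, y down, z forward; pixel columns grow to the right and rows downward; lengths in mm; the calibration is good to about 2 mm. A picture is of the moment at which its call begins: read the wrist's pose just before it. get_calibration takes no time and is no camera call; for the wrist camera it gives the pose at the moment of the call.
- bot.sign_off(): hands the job in; it is judged then, once.
The state is a dict: "time": time; "qpos": joint angles; "joint_velocities": joint speeds; "tau": joint torques, N m; "ee_pos": TCP position; "ee_rot": TCP orientation; "wrist_force": force on the tool from outside, world axes, zero at the start; "moment": the same for the moment, N m; "grip_width": opening from 0.0 (shut) to 1.0 (fully open); "grasp_force": force on a finger pad.
Only numpy, scipy, OpenCV 4.12 (cv2) and the standard library are available. Lean on these libraries where they do the work, as an engineer would, in place of code of your own. Each camera call takes 0.05 s, during which the arm holds its last target. There are 200 camera calls.

## Working session

There is one attempt and no reset: what is moved stays moved. The work goes in short steps, Python scripts to look and compute and a shell command to move; the robot and the scene stay as the last step left them, time stands still between calls to the robot, and variables do not carry over. Pictures are saved under pics/ and viewed, at most 10 in all, crops included, and the job is handed in when it is done.

```bash
ls; mkdir -p pics
python3 - <<'E'
from cell import bot
import cv2,numpy as np
s=bot.sense();print(s['time'],s['ee_pos'],s['ee_rot'],s['grip_width'],bot.tip_extent)
for n in('top','side'):
    c=bot.get_calibration(n);print(n,c['fx'],c['fy'],c['cx'],c['cy'],np.round(c['extrinsics'],3).tolist())
    cv2.imwrite(f'pics/{n}0.png',bot.read_camera(n))
E
```

```text
pics
0.0 [184.92212723 622.38953567 242.495653  ] [-0.45198114 -3.10860439  0.00392964] 0.9981219487825123 25.0
top 503.5113996059186 503.5113996059186 318.59963614657323 198.52098011937548 [[0.018, -1.0, 0.007, 59.399], [-0.987, -0.019, -0.16, 580.969], [0.16, -0.004, -0.987, 1458.195], [0.0, 0.0, 0.0, 1.0]]
side 420.62724915502287 420.62724915502287 319.2900516320182 195.52280821404352 [[0.897, -0.443, 0.017, -461.983], [-0.267, -0.57, -0.777, 256.153], [0.354, 0.692, -0.629, 780.07], [0.0, 0.0, 0.0, 1.0]]
```

View pics/top0.png

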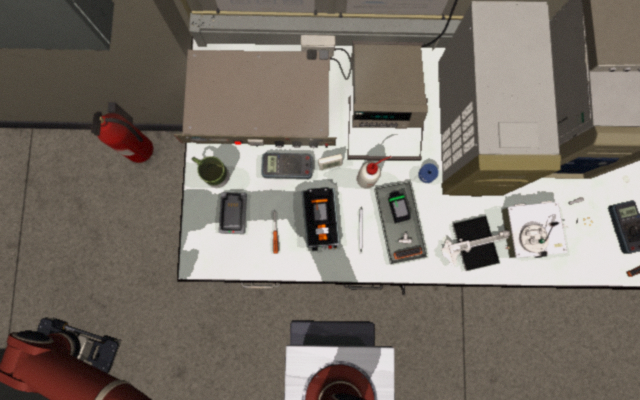

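View pics/side0.png

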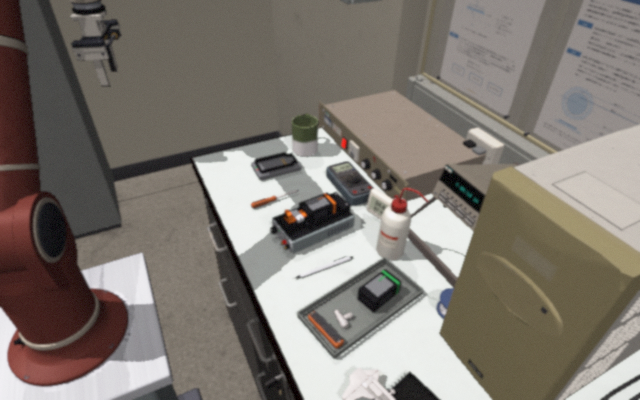

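Top view: the charger is at px (232,212) and the supply at (322,218), with its orange bolt at (322,232), so its lip points away from the robot. The tray is at (401,222) with the green-band pack at (400,206). The side view agrees. Next I'll write the helpers and move the wrist camera over these.

```bash
cat > h.py <<'E'
from cell import bot
import numpy as np,cv2
from scipy.spatial.transform import Rotation as R
def ray(c,px):
    E=np.array(c['extrinsics']);Rt=E[:3,:3].T;o=-Rt@E[:3,3]
    d=Rt@np.array([(px[0]-c['cx'])/c['fx'],(px[1]-c['cy'])/c['fy'],1]);return o,d
def onplane(c,px,z):
    o,d=ray(c,px);return o+d*(z-o[2])/d[2]
def proj(c,p):
    E=np.array(c['extrinsics']);q=E[:3,:3]@np.array(p)+E[:3,3];return np.array([c['fx']*q[0]/q[2]+c['cx'],c['fy']*q[1]/q[2]+c['cy']])
def tri(cs,pxs):
    A=np.zeros((3,3));b=np.zeros(3)
    for c,p in zip(cs,pxs):
        o,d=ray(c,p);d=d/np.linalg.norm(d);P=np.eye(3)-np.outer(d,d);A+=P;b+=P@o
    x=np.linalg.solve(A,b);return x
def go(pos,yaw=None,tilt=0,s=None):
    """print moves in row units: total slide in current tool frame (/30mm), turn in tool frame (/8deg).
    yaw: world angle (deg) of tool x axis for tool pointing down; slide is for current orientation (before turn)"""
    s=s or bot.sense();r=R.from_rotvec(s['ee_rot']);M=r.as_matrix()
    print('t',round(s['time'],2),'pos',np.round(s['ee_pos'],1),'xaxis yaw',round(np.degrees(np.arctan2(M[1,0],M[0,0])),2),'zaxis',np.round(M[:,2],3))
    d=M.T@(np.array(pos)-s['ee_pos']);print('slide total',np.round(d/30,3))
    if yaw is not None:
        y=np.radians(yaw);T=R.from_euler('y',tilt,degrees=True)*R.from_matrix(np.array([[np.cos(y),np.sin(y),0],[np.sin(y),-np.cos(y),0],[0,0,-1]]).T) if 0 else R.from_matrix(np.column_stack([[np.cos(y),np.sin(y),0],[np.sin(y),-np.cos(y),0],[0,0,-1]]))
        dr=(r.inv()*T).as_rotvec(degrees=True);print('turn total',np.round(dr/8,3),'slide after turn',np.round(T.as_matrix().T@(np.array(pos)-s['ee_pos'])/30,3))
E
python3 - <<'E'
from h import *
for n in('top',):
    c=bot.get_calibration(n)
    for nm,p,z in(('charger',(232,212),20),('supply',(322,218),40),('bolt',(322,232),80),('tray',(401,222),0),('pack',(400,206),38)):print(nm,onplane(c,p,z).round())
c=bot.get_calibration('wrist');s=bot.sense();M=R.from_rotvec(s['ee_rot']).as_matrix();E=np.array(c['extrinsics']);o=-E[:3,:3].T@E[:3,3]
print('cam in tool',M.T@(o-s['ee_pos']),(E[:3,:3]@M).round(2),c['fx'])
go([600,180,300],180)
go([600,180,300],0)
E
```

```text
charger [538. 331.  20.]
supply [522.  59.  40.]
bolt [477.  59.  80.]
tray [ 519. -184.    0.]
pack [ 563. -175.   38.]
cam in tool [  81.55122101    0.2686434  -140.36363293] [[-0.    1.   -0.  ]
 [-0.96 -0.   -0.29]
 [-0.29  0.    0.96]] 339.5915253475584
t 0.1 pos [184.9 622.5 242.6] xaxis yaw 163.46 zaxis [-0.001 -0.002 -1.   ]
slide total [-17.463 -10.203  -1.889]
turn total [-1.600e-02 -2.000e-03 -2.068e+00] slide after turn [-13.836 -14.749  -1.913]
t 0.1 pos [184.9 622.5 242.6] xaxis yaw 163.46 zaxis [-0.001 -0.002 -1.   ]
slide total [-17.463 -10.203  -1.889]
turn total [-3.0000e-03  2.4000e-02  2.0432e+01] slide after turn [13.836 14.749 -1.913]
```

```bash
python3 -m handwheel '{"slide":[[0,0,-0.8],[0,0,-0.8],[0,0,-0.8],[-0.9,-0.9,0],[-0.9,-0.9,0]],"dr":[[0,0,-0.7],[0,0,-0.7],[0,0,-0.67],[0,0,0],[0,0,0]],"hand":[1,1,1,1,1]}' | tail -8
for i in 1 2 ; do python3 -m handwheel '{"slide":[[-0.9,-1,0],[-0.9,-1,0],[-0.9,-1,0],[-0.9,-1,0],[-0.9,-1,0]],"dr":[[0,0,0],[0,0,0],[0,0,0],[0,0,0],[0,0,0]],"hand":[1,1,1,1,1]}' |tail -3; done
python3 - <<'E'
from h import *
go([500,210,320],180)
go([500,-60,320],180)
c=bot.get_calibration('side')
for p in((443,335),(415,395)):print(onplane(c,p,0))
c=bot.get_calibration('top')
for p,z in(((443,192),0),((441,160),0),((370,185),0)):print(onplane(c,p,z))
E
```

```text
time: 0.6
ee_pos: [238.6, 569.2, 315.8]
ee_rot: [0.006, -3.141, -0.002]
wrist_force: [1.2, 0.2, 0.4]
grip_width: 1.001
grasp_force: 0.0
wrist_force: [0.6, 0.7, -0.5]
grip_width: 0.999
grasp_force: 0.0
wrist_force: [0.3, -0.3, 0.5]
grip_width: 1.003
grasp_force: 0.0
t 1.6 pos [509.8 267.7 315.2] xaxis yaw -179.98 zaxis [-0.001 -0.001 -1.   ]
slide total [ 0.328 -1.922 -0.158]
turn total [-0.004 -0.007  0.003] slide after turn [ 0.327 -1.922 -0.159]
t 1.6 pos [509.8 267.7 315.2] xaxis yaw -179.98 zaxis [-0.001 -0.001 -1.   ]
slide total [  0.331 -10.922  -0.154]
turn total [-0.004 -0.007  0.003] slide after turn [  0.327 -10.922  -0.159]
[ 625.04406096 -303.34095339    0.        ]
[ 509.29405771 -372.99403618    0.        ]
[ 615.03166117 -314.71099486    0.        ]
[ 716.5427494  -310.67564525    0.        ]
[632.77620992 -88.67092869   0.        ]
```

```bash
cat > shot.py <<'E'
import sys,pickle
from h import *
n=sys.argv[1];c=bot.get_calibration('wrist');im=bot.read_camera('wrist')
cv2.imwrite(f'pics/{n}.png',im);pickle.dump(c,open(f'pics/{n}.pkl','wb'));s=bot.sense();print(s['time'],s['ee_pos'].round(1) if hasattr(s['ee_pos'],'round') else s['ee_pos'])
E
Z='"dr":[[0,0,0],[0,0,0],[0,0,0],[0,0,0],[0,0,0]],"hand":[1,1,1,1,1]'
python3 -m handwheel '{"slide":[[0,-0.5,0],[0,-0.5,0],[0,-0.5,0],[0,0,0],[0,0,0]],"dr":[[0,0,0],[0,0,0],[0,0,0],[0,0,0],[0,0,0]],"hand":[1,1,1,1,1]}' |grep ee_pos; python3 shot.py w1
python3 -m handwheel '{"slide":[[0,-1,0],[0,-1,0],[0,-1,0],[0,-1,0],[0,-1,0]],"dr":[[0,0,0],[0,0,0],[0,0,0],[0,0,0],[0,0,0]],"hand":[1,1,1,1,1]}' |grep ee_pos; 
python3 -m handwheel '{"slide":[[0,0,0],[0,0,0]],"dr":[[0,0,0],[0,0,0]],"hand":[1,1]}' |grep ee_pos;python3 shot.py w2
python3 -m handwheel '{"slide":[[0,-1,0],[0,-1,0],[0,-1,0],[0,-1,0],[0,-1,0]],"dr":[[0,0,0],[0,0,0],[0,0,0],[0,0,0],[0,0,0]],"hand":[1,1,1,1,1]}' |grep ee_pos; 
python3 -m handwheel '{"slide":[[0,0,0],[0,0,0]],"dr":[[0,0,0],[0,0,0]],"hand":[1,1]}' |grep ee_pos;python3 shot.py w3
```

```text
ee_pos: [508.4, 225.2, 315.9]
2.15 [508.5 225.7 315.9]
ee_pos: [509.1, 74.7, 315.7]
ee_pos: [509.3, 75.4, 315.8]
2.9 [509.2  76.3 315.7]
ee_pos: [509.9, -74.3, 315.6]
ee_pos: [509.8, -74.0, 315.5]
3.65 [509.8 -73.1 315.5]
```

View pics/w2.png

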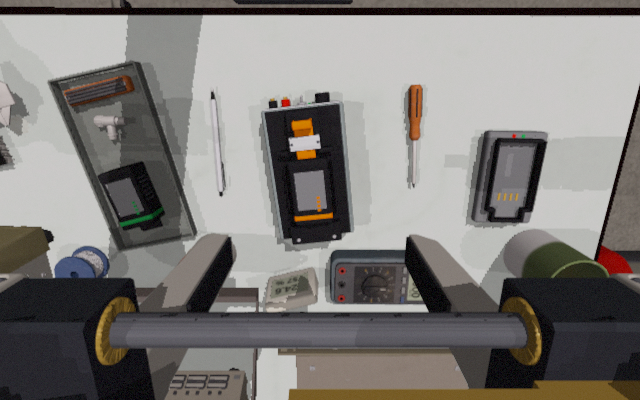

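w2 shows everything. The charger is at (510,180) with its LEDs towards the robot, so its notch points away. The supply is at (305,170), with the bolt tab at (302,126), the keeper at (304,143) and the orange band at (313,217) at the lip end. The green pack is at (132,195), with its band and tongue at the far end. Now enlarged views to read off corners.

```bash
cat > mos.py <<'E'
import sys,pickle
from h import *
def crop(n,p,w,h,k):
    im=cv2.imread(f'pics/{n}.png');c=pickle.load(open(f'pics/{n}.pkl','rb'))
    u,v=proj(c,p).round().astype(int);u-=w//2;v-=h//2;u=max(u,0);v=max(v,0)
    q=cv2.convertScaleAbs(cv2.resize(im[v:v+h,u:u+w],None,fx=k,fy=k,interpolation=cv2.INTER_CUBIC),alpha=1.3,beta=25)
    for x in range(-u%10,w,10):cv2.line(q,(x*k,0),(x*k,8 if (u+x)%50==0 else 4),(0,0,255),1)
    for y in range(-v%10,h,10):cv2.line(q,(0,y*k),(8 if (v+y)%50==0 else 4,y*k),(0,0,255),1)
    print(n,'u0',u,'v0',v,'size',q.shape[:2]);return q
E
python3 - <<'E'
from mos import *
a=[crop(n,(510,60,50),130,190,3) for n in('w2','w3')]
cv2.imwrite('pics/m1.png',np.hstack([x for x in a]))
b=[crop('w1',(540,330,20),100,130,3)  ,crop('w2',(540,330,20),100,130,3)]
p=[crop('w2',(560,-175,30),100,130,2),crop('w3',(560,-175,30),100,130,2)]
cv2.imwrite('pics/m2.png',np.hstack([np.vstack([x[:300] for x in b]),np.vstack([np.pad(x,((0,40),(0,0),(0,0))) for x in p])]))
c=cv2.imread('pics/m1.png');print(c.shape,cv2.imread('pics/m2.png').shape)
E
```

```text
w2 u0 240 v0 68 size (570, 390)
w3 u0 363 v0 68 size (570, 390)
w1 u0 347 v0 116 size (390, 300)
w2 u0 460 v0 116 size (390, 300)
w2 u0 77 v0 132 size (260, 200)
w3 u0 190 v0 132 size (260, 200)
(570, 780, 3) (600, 500, 3)
```

View pics/m1.png

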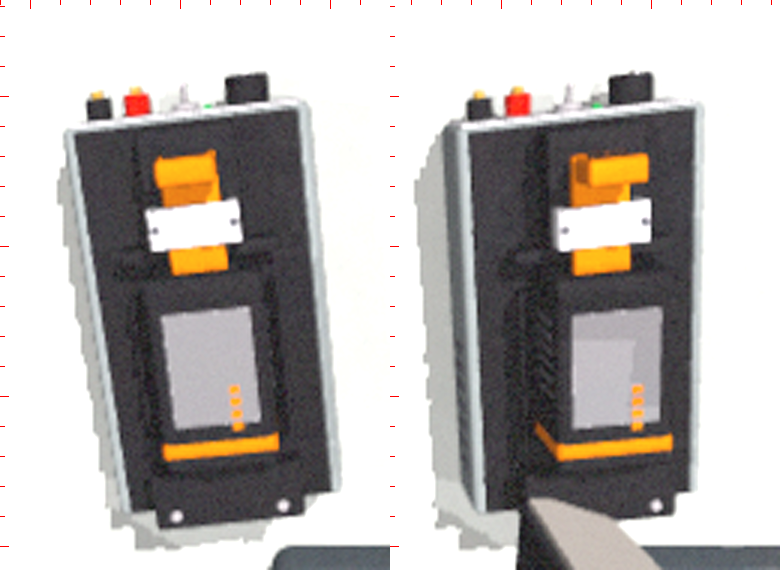

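View pics/m2.png

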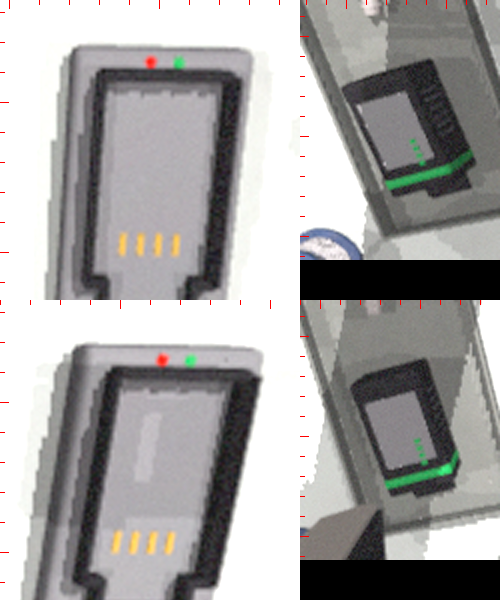

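m1 gives the supply top corners, pack label, band and tab top; m2 gives the charger LEDs at about (397,137) in w1, the four contacts, and the pocket rim. The green pack's tongue points down and right. Triangulating these.

```bash
cat > meas.py <<'E'
from mos import *
C={n:pickle.load(open(f'pics/{n}.pkl','rb')) for n in('w1','w2','w3')}
def T(nm,a,pa,b,pb):
    x=tri([C[a],C[b]],[pa,pb]);e=[np.abs(proj(C[n],x)-p).max() for n,p in((a,pa),(b,pb))]
    print(f'{nm:10s}',x.round(1),'res px',np.round(max(e),2));return x
f=lambda o,p,k=3:(o[0]+p[0]/k,o[1]+p[1]/k)
E
python3 - <<'E'
from meas import *
A=(240,68);B=(363,68)
P={}
for nm,p,q in(('FL',(66,130),(78,128)),('FR',(302,99),(313,104)),('BR',(340,490),(302,490)),('BL',(128,513),(94,510)),
 ('labFL',(162,317),(182,315)),('labFR',(248,307),(272,307)),('labBR',(260,420),(271,422)),('labBL',(173,429),(181,428)),
 ('plFL',(147,210),(163,208)),('plFR',(242,199),(261,199)),('plBR',(242,242),(261,243)),('plBL',(150,251),(166,250)),
 ('tab',(186,170),(229,169)),('screwL',(177,516),None),('screwR',(284,506),(266,506)),('bandL',(164,452),(164,452)),('bandR',(278,441),(282,441))):
    if q:P[nm]=T(nm,'w2',f(A,p),'w3',f(B,q))
yaw=lambda a,b:np.degrees(np.arctan2(b[1]-a[1],b[0]-a[0]))
print('yaws x', [round(yaw(P[a],P[b]),2) for a,b in(('FL','BL'),('FR','BR'),('labFL','labBL'),('labFR','labBR'))])
print('yaws y', [round(yaw(P[a],P[b])-90,2) for a,b in(('FL','FR'),('BL','BR'),('labFL','labFR'),('labBL','labBR'),('plFL','plFR'),('plBL','plBR'),('bandL','bandR'))])
print('box c',np.mean([P[k] for k in('FL','FR','BR','BL')],0).round(1),'label c',np.mean([P['lab'+k] for k in('FL','FR','BR','BL')],0).round(1))
print(np.linalg.norm(P['FL']-P['FR']),np.linalg.norm(P['FL']-P['BL']),np.linalg.norm(P['FR']-P['BR']))
A=(347,116);B=(460,116)
for nm,p,q in(('red',(151,62),(162,60)),('grn',(179,62),(190,60)),('con1',(123,245),(115,243)),('con4',(177,245),(170,243)),('outFL',(73,48),(75,47)),('outFR',(252,50),(262,48)),('rimFL',(98,72),(106,368-300)),('rimFR',(241,72),(260,369-300))):
    P[nm]=T(nm,'w1',f(A,p),'w2',f(B,q))
A=(77,132);B=(190,132)
for nm,p,q in(('gLabFL',(57,104),(65,402-300)),('gLabFR',(106,89),(116,390-300)),('gLabBR',(131,153),(137,455-300)),('gLabBL',(85,165),(88,467-300)),('FL',(44,88),(52,383-300)),('FR',(132,60),(126,359-300)),('bandL',(88,186),(88,484-300)),('bandR',(150,172),(146,471-300))):
    P[nm]=T(nm,'w2',f(A,p,2),'w3',f(B,q,2))
print(yaw(P['gLabFL'],P['gLabBL']),yaw(P['gLabFR'],P['gLabBR']),yaw(P['gLabFL'],P['gLabFR'])-90,yaw(P['bandL'],P['bandR'])-90)
E
```

```text
FL         [449.4  10.   45.3] res px 0.25
FR         [439.  102.5  41.6] res px 0.87
BR         [608.1 123.7  31.2] res px 0.02
BL         [615.2  28.8  39. ] res px 0.45
labFL      [517.6  48.2  74.8] res px 0.27
labFR      [513.3  81.2  77.7] res px 0.05
labBR      [559.   86.1  77.9] res px 0.38
labBL      [563.   51.7  75.7] res px 0.11
plFL       [478.8  42.1  58.6] res px 0.26
plFR       [474.7  78.9  60.7] res px 0.05
plBR       [490.7  78.9  65.6] res px 0.22
plBL       [494.2  43.3  63.4] res px 0.1
tab        [461.8  58.4  80.5] res px 0.1
screwR     [604.4  97.2  57.3] res px 0.03
bandL      [575.   47.6  70.3] res px 0.06
bandR      [569.1  93.5  73.2] res px 0.04
yaws x [np.float64(6.47), np.float64(7.15), np.float64(4.43), np.float64(6.14)]
yaws y [np.float64(6.43), np.float64(4.28), np.float64(7.32), np.float64(6.52), np.float64(6.4), np.float64(5.63), np.float64(7.26)]
box c [527.9  66.2  39.3] label c [538.2  66.8  76.5]
93.17801223177277 166.963514486483 170.74988752133902
red        [481.7 327.6  17.1] res px 0.0
grn        [481.7 339.6  17.2] res px 0.0
con1       [564.2 320.9  15.8] res px 0.03
con4       [563.8 345.   17.2] res px 0.02
outFL      [477.5 296.    3.9] res px 0.15
outFR      [476.9 371.3  14.4] res px 0.01
rimFL      [486.  305.6  14.3] res px 0.35
rimFR      [484.3 363.   28. ] res px 0.15
gLabFL     [ 539.9 -195.    37.3] res px 0.34
gLabFR     [ 530.8 -161.8   38.2] res px 0.4
gLabBR     [ 572.1 -149.7   43.4] res px 0.63
gLabBL     [ 581.5 -182.5   40.3] res px 0.64
FL         [ 529.2 -203.1   34.4] res px 1.09
FR         [ 518.8 -161.4    2. ] res px 0.11
bandL      [ 595.6 -184.    38.3] res px 0.36
bandR      [ 589.9 -147.1   28.1] res px 0.13
16.6775162497639 16.328532529915964 15.35327056233119 8.776124481363553
```

Supply fit: yaw about 6.5°. Origin from the tab is (527.4,65.9) and from the box is (527.9,66.2), so they agree; the heights 80.5, 76.5 and 39 match the text. Going to the bolt tab.

Run:
```python
from h import *
go([461.8,58.4,130],186.5)
```

```text
t 3.65 pos [509.8 -73.1 315.5] xaxis yaw -179.77 zaxis [-0.     0.002 -1.   ]
slide total [1.581 4.381 6.192]
turn total [ 0.012  0.    -0.784] slide after turn [1.092 4.538 6.184]
```

```bash
python3 -m handwheel '{"slide":[[0,0,0.2],[0.22,0.9,0.8],[0.22,0.9,1],[0.22,0.9,1],[0.22,0.9,1]],"dr":[[0,0,-0.784],[0,0,0],[0,0,0],[0,0,0],[0,0,0]],"hand":[1,0.5,0.2,0.1,0.1]}' |grep ee_pos
python3 -m handwheel '{"slide":[[0.21,0.93,1],[0,0,0.8],[0,0,0.4],[0,0,0],[0,0,0]],"dr":[[0,0,0],[0,0,0],[0,0,0],[0,0,0],[0,0,0]],"hand":[0.1,0,0,0,0]}'
python3 - <<'E'
from h import *
go([461.8,58.4,89],186.5)
E
python3 shot.py w4
```

```text
ee_pos: [470.8, 32.4, 194.9]
time: 4.65
ee_pos: [462.1, 57.3, 129.9]
ee_rot: [-0.176, 3.136, 0.001]
wrist_force: [0.3, 0.7, 0.4]
grip_width: 0.499
grasp_force: 0.0
t 4.65 pos [462.1  57.3 129.9] xaxis yaw -173.56 zaxis [ 0.     0.001 -1.   ]
slide total [0.006 0.036 1.364]
turn total [ 0.006  0.002 -0.008] slide after turn [0.005 0.037 1.364]
4.7 [462.4  56.9 130.3]
```

View pics/w4.png

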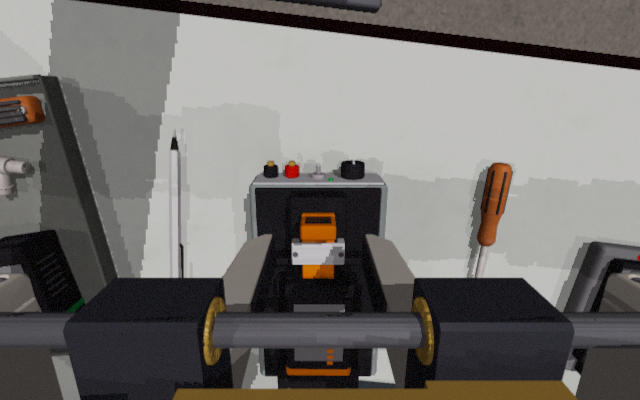

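w4: the tab at (318,222) is centred between the fingers and the supply is square to the image. Descend, grip, draw back.

```bash
python3 -m handwheel '{"slide":[[0,0.03,0.7],[0,0,0.65],[0,0,0],[0,0,0],[0,0,0]],"dr":[[0,0,0],[0,0,0],[0,0,0],[0,0,0],[0,0,0]],"hand":[0,0,-1,-1,-1]}' |grep -v rot
python3 -m handwheel '{"slide":[[0,0,0],[0.2,0,0],[0.2,0,0],[0.15,0,0],[0,0,0]],"dr":[[0,0,0],[0,0,0],[0,0,0],[0,0,0],[0,0,0]],"hand":[-1,-1,-1,-1,-1]}' |grep -v rot
```

```text
time: 5.2
ee_pos: [462.7, 56.7, 90.3]
wrist_force: [0.1, 0.2, -0.2]
grip_width: 0.292
grasp_force: 0.0
time: 5.7
ee_pos: [448.0, 55.4, 90.2]
wrist_force: [4.6, 2.2, 2.8]
grip_width: 0.233
grasp_force: 30.0
```

```bash
python3 -m handwheel '{"slide":[[0.08,0,0],[0,0,0],[0,0,0],[0,0,0],[0,0,0]],"dr":[[0,0,0],[0,0,0],[0,0,0],[0,0,0],[0,0,0]],"hand":[-1,-1,-1,0,0]}' |grep -v rot
python3 -m handwheel '{"slide":[[0,0,-0.8],[0,0,-1],[-1,0,-0.5],[-1,0,0],[0,0,0]],"dr":[[0,0,0],[0,0,0],[0,0,0],[0,0,0],[0,0,0]],"hand":[0,0,0.5,1,1]}' |grep -v rot
python3 shot.py w5
python3 - <<'E'
from h import *
import pickle
c=pickle.load(open('pics/w5.pkl','rb'));im=cv2.imread('pics/w5.png')
hsv=cv2.cvtColor(im,cv2.COLOR_BGR2HSV);m=cv2.inRange(hsv,(8,170,120),(22,255,255))
n,l,st,ce=cv2.connectedComponentsWithStats(m)
for i in range(1,n):
    if st[i,4]>30:print(st[i],onplane(c,ce[i],76).round(1))
go([539.6,67.4,130],186.5)
E
```

```text
time: 6.2
ee_pos: [440.9, 53.9, 88.8]
wrist_force: [-0.0, 0.5, -0.4]
grip_width: 0.354
grasp_force: 0.0
time: 6.7
ee_pos: [505.1, 61.1, 158.4]
wrist_force: [-0.3, 0.4, 0.1]
grip_width: 0.709
grasp_force: 0.0
6.75 [502.3  60.7 157.6]
[ 37  38  15  25 183] [ 417.6 -114.    76. ]
[476 105  27  80 870] [443.  166.6  76. ]
[ 303  121   34   48 1477] [457.2  57.1  76. ]
[290 291  60   9 373] [570.1  69.9  76. ]
[160 350   8  14  41] [639.8 -48.8  76. ]
t 6.75 pos [502.3  60.7 157.6] xaxis yaw -173.73 zaxis [-0.002 -0.001 -1.   ]
slide total [-1.262  0.086  0.918]
turn total [-0.003 -0.015 -0.028] slide after turn [-1.261  0.08   0.921]
```

View pics/w5.png

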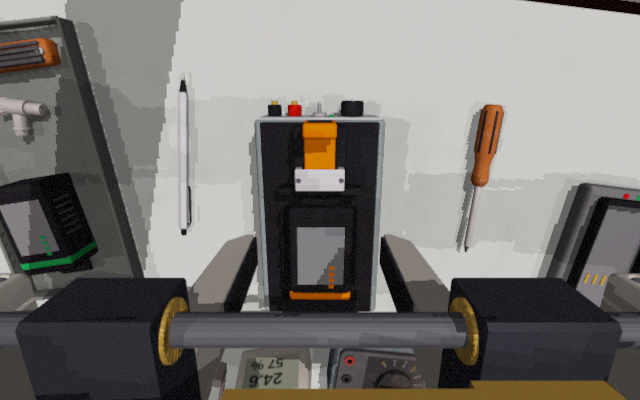

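w5: the bolt is fully back (nose gone from the recess) and the pack is square at (320,255). Go down over the pack, grip, and compute the tilt rows.

```bash
python3 -m handwheel '{"slide":[[-0.6,0.04,0],[-0.6,0.04,0.5],[0,0,0.8],[0,0,0.8],[0,0,0.4]],"dr":[[0,0,-0.03],[0,0,0],[0,0,0],[0,0,0],[0,0,0]],"hand":[1,1,1,1,1]}' |grep -v rot
python3 - <<'E'
from h import *
go([539,67.2,82],186.5)
E
cat > plan.py <<'E'
import numpy as np
def plan(steps,h,a=0):
    """steps: (theta deg, Ex, Ez of lower rear edge rel. seat). prints rows (tool frame) between them"""
    def tcp(th,ex,ez):
        t=np.radians(th);x,z=a-40,h;return np.array([ex+x*np.cos(t)+z*np.sin(t),ez-x*np.sin(t)+z*np.cos(t)])
    for p,q in zip(steps,steps[1:]):
        d=tcp(*q)-tcp(*p);t=np.radians(p[0])
        # into pack frame at p
        x=d[0]*np.cos(t)-d[1]*np.sin(t);z=d[0]*np.sin(t)+d[1]*np.cos(t)
        print('slide',np.round([-x/30,0,-z/30],3),'dry',round((q[0]-p[0])/8,3),'tcp',tcp(*q).round(1))
E
python3 - <<'E'
from plan import *
plan([(0,40,0),(4,39,.5),(8,38,.5),(12,37,.7),(16,36,.8),(19,35,1),(19,30.3,2.6),(19,25.5,4.2),(19,20.8,5.9)],42)
E
```

```text
time: 7.25
ee_pos: [534.4, 66.8, 80.6]
wrist_force: [-1.8, 0.2, 0.7]
grip_width: 0.998
grasp_force: 0.0
t 7.25 pos [534.4  66.8  80.6] xaxis yaw -173.48 zaxis [-0.008 -0.001 -1.   ]
slide total [-0.155 -0.003 -0.049]
turn total [-0.004 -0.057  0.003] slide after turn [-0.155 -0.003 -0.048]
slide [-0.068  0.    -0.106] dry 0.5 tcp [ 2.  45.2]
slide [-0.068  0.    -0.087] dry 0.5 tcp [ 4.2 47.7]
slide [-0.067  0.    -0.092] dry 0.5 tcp [ 6.6 50.1]
slide [-0.068  0.    -0.086] dry 0.5 tcp [ 9.1 52.2]
slide [-0.041  0.    -0.065] dry 0.375 tcp [10.9 53.7]
slide [0.165 0.    0.001] dry 0.0 tcp [ 6.2 55.3]
slide [0.169 0.    0.002] dry 0.0 tcp [ 1.4 56.9]
slide [ 0.167  0.    -0.003] dry 0.0 tcp [-3.3 58.6]
```

```bash
python3 -m handwheel '{"slide":[[0,0,0],[0,0,0]],"dr":[[0,0,0],[0,0,0]],"hand":[1,1]}' |grep -v rot
python3 - <<'E'
from h import *
go([539,67.2,82],186.5)
E
```

```text
time: 7.45
ee_pos: [537.6, 67.3, 83.4]
wrist_force: [0.2, 0.2, 0.3]
grip_width: 1.004
grasp_force: 0.0
t 7.45 pos [537.6  67.3  83.4] xaxis yaw -173.48 zaxis [-0.001 -0.    -1.   ]
slide total [-0.047 -0.008  0.046]
turn total [-0.001 -0.007  0.003] slide after turn [-0.047 -0.008  0.046]
```

```bash
python3 -m handwheel '{"slide":[[-0.04,0,0.04],[0,0,0],[0,0,0],[0,0,0],[0,0,0]],"dr":[[0,0,0],[0,0,0],[0,0,0],[0,0,0],[0,0,0]],"hand":[1,-1,-1,-1,-1]}' |grep -v rot
python3 -m handwheel '{"slide":[[0,0,0],[0,0,0],[-0.034,0,-0.053],[-0.034,0,-0.053],[-0.034,0,-0.044]],"dr":[[0,0,0],[0,0,0],[0,0.25,0],[0,0.25,0],[0,0.25,0]],"hand":[-1,-1,-1,-1,-1]}'
```

```text
time: 7.95
ee_pos: [539.4, 67.6, 82.2]
wrist_force: [0.2, 0.6, -0.1]
grip_width: 0.704
grasp_force: 0.0
time: 8.45
ee_pos: [542.0, 67.9, 85.9]
ee_rot: [0.173, -3.03, 0.009]
wrist_force: [0.1, 0.3, -2.5]
grip_width: 0.492
grasp_force: 29.9
```

```bash
python3 -m handwheel '{"slide":[[-0.034,0,-0.045],[-0.034,0,-0.046],[-0.034,0,-0.046],[0,0,0],[0,0,0]],"dr":[[0,0.25,0],[0,0.25,0],[0,0.25,0],[0,0,0],[0,0,0]],"hand":[-1,-1,-1,-1,-1]}'
python3 - <<'E'
from h import *
go([539,67.2,82],186.5)
cv2.imwrite('pics/s1.png',cv2.resize(bot.read_camera('side')[150:290,220:420],None,fx=4,fy=4,interpolation=cv2.INTER_CUBIC))
E
```

```text
time: 8.95
ee_pos: [546.1, 68.4, 89.6]
ee_rot: [0.167, -2.928, 0.018]
wrist_force: [1.0, 0.5, -2.9]
grip_width: 0.493
grasp_force: 29.9
t 8.95 pos [546.1  68.4  89.6] xaxis yaw -173.47 zaxis [-0.206 -0.024 -0.978]
slide total [ 0.183 -0.011  0.297]
turn total [-1.000e-03 -1.496e+00  3.000e-03] slide after turn [ 0.241 -0.012  0.252]
```

View pics/s1.png

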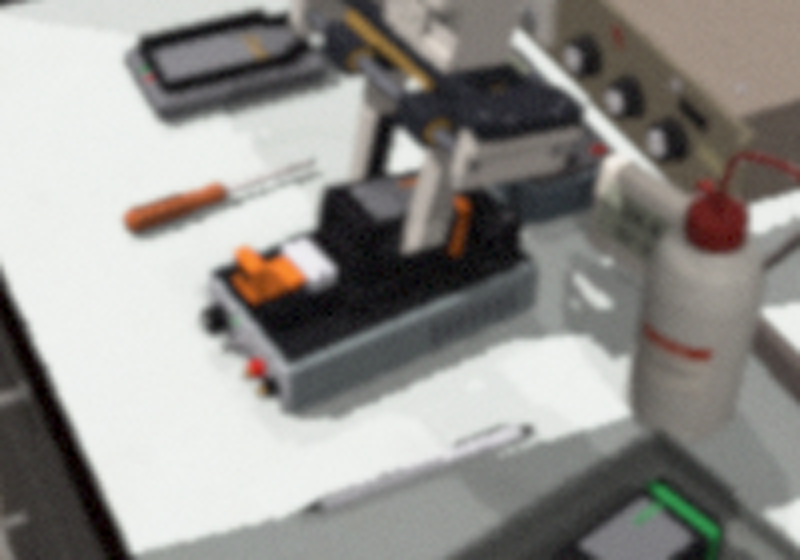

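s1: the pack is tilting with the gripper; its front is raised at about (350,215) and the band stays parallel to the finger. Forces are low, so I'll continue to 20° and then draw out.

```bash
python3 -m handwheel '{"slide":[[-0.034,0,-0.045],[-0.034,0,-0.045],[-0.034,0,-0.043],[-0.03,0,-0.043],[0,0,0]],"dr":[[0,0.25,0],[0,0.25,0],[0,0.25,0],[0,0.25,0],[0,0,0]],"hand":[-1,-1,-1,-1,-1]}'|grep -v rot
python3 -m handwheel '{"slide":[[0.1,0,-0.01],[0.1,0,-0.01],[0.1,0,-0.01],[0,0,0],[0,0,0]],"dr":[[0,0,0],[0,0,0],[0,0,0],[0,0,0],[0,0,0]],"hand":[-1,-1,-1,-1,-1]}'|grep -v rot
python3 - <<'E'
from h import *
go([539,67.2,82],186.5)
E
```

```text
time: 9.5
ee_pos: [551.3, 69.0, 93.7]
wrist_force: [0.0, -0.5, -2.3]
grip_width: 0.498
grasp_force: 29.9
time: 10.0
ee_pos: [543.0, 68.0, 98.2]
wrist_force: [0.3, -0.2, -2.7]
grip_width: 0.497
grasp_force: 29.9
t 10.0 pos [543.   68.   98.2] xaxis yaw -173.47 zaxis [-0.339 -0.039 -0.94 ]
slide total [-0.056 -0.012  0.554]
turn total [-1.000e-03 -2.497e+00  4.000e-03] slide after turn [ 0.137 -0.012  0.54 ]
```

```bash
python3 -m handwheel '{"slide":[[0.1,0,-0.01],[0.1,0,-0.01],[0.06,0,-0.05],[0.17,0,-0.47],[0.17,0,-0.47]],"dr":[[0,0,0],[0,0,0],[0,0,0],[0,0,0],[0,0,0]],"hand":[-1,-1,-1,-1,-1]}'|grep -v rot
python3 -m handwheel '{"slide":[[0.34,0,-0.94],[0.34,0,-0.94],[0.34,0,-0.94],[0,0,0],[0,0,0]],"dr":[[0,0,0],[0,0,0],[0,0,0],[0,-1,0],[0,-1,0]],"hand":[-1,-1,-1,-1,-1]}'|grep -v rot
python3 - <<'E'
from h import *
go([480,315,220],180)
E
```

```text
time: 10.5
ee_pos: [536.7, 67.3, 133.8]
wrist_force: [0.6, -0.4, -1.1]
grip_width: 0.493
grasp_force: 29.9
time: 11.0
ee_pos: [538.7, 67.5, 225.2]
wrist_force: [-0.4, 0.2, -3.2]
grip_width: 0.489
grasp_force: 29.9
t 11.0 pos [538.7  67.5 225.2] xaxis yaw -173.48 zaxis [-0.059 -0.007 -0.998]
slide total [0.996 8.418 0.236]
turn total [-0.023 -0.427  0.815] slide after turn [1.958 8.249 0.174]
```

```bash
python3 -m handwheel '{"slide":[[0,0,-0.5],[-0.4,0.9,0],[-0.4,0.9,0],[-0.4,0.9,0],[-0.4,0.9,0]],"dr":[[0,-0.427,0.815],[0,0,0],[0,0,0],[0,0,0],[0,0,0]],"hand":[-1,-1,-1,-1,-1]}'|grep -v rot
python3 -m handwheel '{"slide":[[-0.4,0.9,0],[-0.4,0.9,0],[0,0.8,0],[0,0,0],[0,0,0]],"dr":[[0,0,0],[0,0,0],[0,0,0],[0,0,0],[0,0,0]],"hand":[-1,-1,-1,-1,-1]}'|grep -v rot
python3 -m handwheel '{"slide":[[0,0,0]],"dr":[[0,0,0]],"hand":[-1]}'|grep -v rot
python3 shot.py w6
python3 -m handwheel '{"slide":[[0,0.9,0],[0,0.9,0],[0,0.9,0],[0,0,0],[0,0,0]],"dr":[[0,0,0],[0,0,0],[0,0,0],[0,0,0],[0,0,0]],"hand":[-1,-1,-1,-1,-1]}'|grep -v rot
python3 -m handwheel '{"slide":[[0,0,0]],"dr":[[0,0,0]],"hand":[-1]}'|grep -v rot
python3 shot.py w7
python3 - <<'E'
from mos import *
go([534,333,100],180)
a=[crop(n,(540,333,20),130,190,3) for n in('w6','w7')]
cv2.imwrite('pics/m3.png',np.hstack(a))
E
```

```text
time: 11.5
ee_pos: [585.8, 176.3, 238.4]
wrist_force: [0.3, 1.7, -2.8]
grip_width: 0.489
grasp_force: 29.9
time: 12.0
ee_pos: [609.2, 253.6, 236.7]
wrist_force: [0.1, -0.7, -2.7]
grip_width: 0.492
grasp_force: 29.9
time: 12.1
ee_pos: [610.0, 251.4, 236.7]
wrist_force: [0.9, 0.2, -3.8]
grip_width: 0.493
grasp_force: 29.9
12.15 [610.1 251.2 236.7]
time: 12.65
ee_pos: [609.8, 333.6, 235.6]
wrist_force: [0.2, -1.4, -2.9]
grip_width: 0.492
grasp_force: 29.9
time: 12.75
ee_pos: [610.6, 331.7, 235.8]
wrist_force: [1.0, -0.6, -3.4]
grip_width: 0.49
grasp_force: 29.9
12.8 [610.7 331.7 235.9]
t 12.8 pos [610.7 331.7 235.9] xaxis yaw 179.82 zaxis [-0.009 -0.006 -1.   ]
slide total [2.516 0.063 4.554]
turn total [-0.046 -0.066 -0.022] slide after turn [2.557 0.042 4.531]
w6 u0 334 v0 11 size (570, 390)
w7 u0 255 v0 10 size (570, 390)
```

View pics/m3.png

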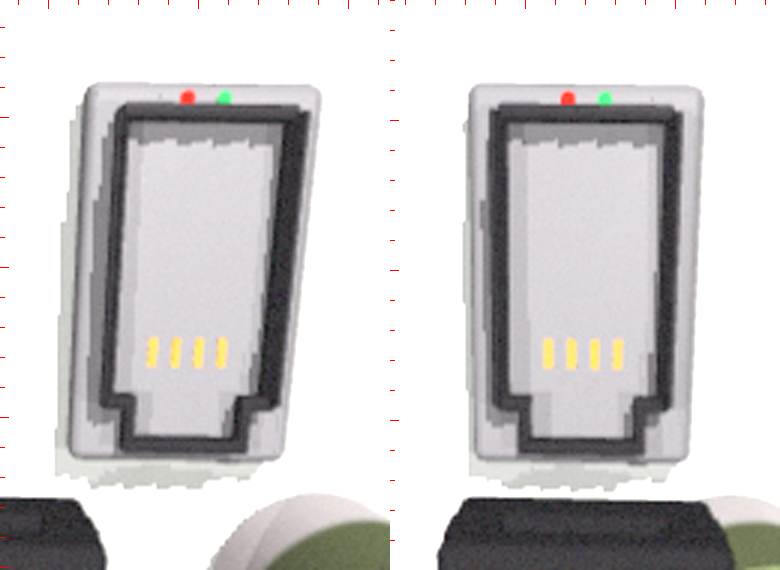

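m3 shows the pocket clearly: LEDs in w6 at (396,43) and (409,43), contacts at row 128, and notch at the bottom, with the held pack's tongue-end edge at the lower border of w7. Triangulating.

Run:
```python
from meas import *
for n in('w6','w7'):C[n]=pickle.load(open(f'pics/{n}.pkl','rb'))
A=(334,11);B=(255,10);P={}
for nm,p,q in(('red',(187,97),(178,98)),('grn',(224,98),(214,98)),('c1',(152,352),(158,353)),('c4',(222,352),(228,353)),('rFL',(118,106),(101,107)),('rFR',(309,107),(292,108)),('rBL',(101,405),(106,405)),('rBR',(276,407),(282,407)),('nL',(119,450),(128,452)),('nR',(246,449),(252,452)),('oFL',(87,85),(78,87)),('oFR',(321,87),(313,88)),('oBR',(284,458),(298,458)),('oBL',(70,456),(85,458))):
    P[nm]=T(nm,'w6',f(A,p),'w7',f(B,q))
yaw=lambda a,b:np.degrees(np.arctan2(P[b][1]-P[a][1],P[b][0]-P[a][0]))
print([round(yaw(*k),2) for k in(('rFL','rBL'),('rFR','rBR'),('oFL','oBL'),('oFR','oBR'))],[round(yaw(*k)-90,2) for k in(('red','grn'),('c1','c4'),('rFL','rFR'),('rBL','rBR'),('oFL','oFR'),('nL','nR'))])
for k in 'ro':print(np.mean([P[k+x] for x in('FL','FR','BR','BL')],0).round(1))
# held pack: dark blob at the bottom of w7, top edge
im=cv2.imread('pics/w7.png');c=C['w7'];s=bot.sense()
print('held-tongue-edge?',[onplane(c,f(B,p),bot.sense()['ee_pos'][2]-42+z).round(1) for p,z in(((48,540),0),((70,500),0),((318,503),0),((345,540),0))])
```

```text
red        [481.  327.3  16.3] res px 0.01
grn        [481.4 339.   17.9] res px 0.15
c1         [562.7 319.8  18.1] res px 0.09
c4         [562.8 344.1  18.2] res px 0.07
rFL        [485.1 303.1  28.4] res px 0.0
rFR        [485.7 363.4  28.6] res px 0.04
rBL        [580.  301.9  24.9] res px 0.27
rBR        [580.9 362.8  23.7] res px 0.25
nL         [596.4 309.1  23.3] res px 0.05
nR         [595.4 352.4  27.8] res px 0.24
oFL        [477.2 294.6  15.1] res px 0.16
oFR        [477.8 371.4  14. ] res px 0.04
oBR        [600.3 369.6  16.2] res px 0.27
oBL        [600.2 292.9  14.3] res px 0.03
[np.float64(-0.73), np.float64(-0.37), np.float64(-0.8), np.float64(-0.85)] [np.float64(-2.0), np.float64(-0.1), np.float64(-0.49), np.float64(-0.9), np.float64(-0.4), np.float64(1.29)]
[532.9 332.8  26.4]
[538.9 332.1  14.9]
held-tongue-edge? [array([581.2, 305.5, 193.9]), array([573.6, 309.9, 193.9]), array([574.2, 355.6, 193.9]), array([581.3, 360.9, 193.9])]
```

Run:
```python
from meas import *
for n in('w6','w7'):C[n]=pickle.load(open(f'pics/{n}.pkl','rb'))
im=cv2.imread('pics/w7.png');c=C['w7'];g=im.max(2)
print('tcp',bot.sense()['ee_pos'])
for v in range(174,262,4):
    row=g[v,225:430]<75;idx=np.flatnonzero(row)
    print(v,(idx.min()+225,idx.max()+225,len(idx)) if len(idx) else None,end=' ')
print()
# orange band
hsv=cv2.cvtColor(im,cv2.COLOR_BGR2HSV);m=cv2.inRange(hsv,(8,170,120),(22,255,255))
n,l,st,ce=cv2.connectedComponentsWithStats(m);print(st[1:][st[1:,4]>25])
B=(255,10)
for a,b in(((70,500),(318,503)),((48,540),(345,540))):
    pa,pb=f(B,a),f(B,b)
    z=min(np.arange(150,300,.5),key=lambda z:abs(np.linalg.norm(onplane(c,pa,z)-onplane(c,pb,z))-46));print(z,onplane(c,pa,z).round(1),onplane(c,pb,z).round(1))
```

```text
tcp [610.71031913 331.74574682 235.93616651]
174 None 178 (np.int64(279), np.int64(360), 82) 182 (np.int64(276), np.int64(362), 87) 186 (np.int64(274), np.int64(375), 94) 190 (np.int64(273), np.int64(374), 98) 194 (np.int64(271), np.int64(379), 100) 198 (np.int64(271), np.int64(376), 102) 202 (np.int64(271), np.int64(387), 104) 206 (np.int64(225), np.int64(402), 149) 210 (np.int64(239), np.int64(408), 147) 214 (np.int64(242), np.int64(412), 148) 218 (np.int64(234), np.int64(416), 153) 222 (np.int64(237), np.int64(418), 80) 226 (np.int64(237), np.int64(420), 83) 230 (np.int64(238), np.int64(421), 83) 234 (np.int64(238), np.int64(421), 76) 238 (np.int64(238), np.int64(422), 69) 242 (np.int64(239), np.int64(422), 56) 246 (np.int64(239), np.int64(421), 55) 250 (np.int64(268), np.int64(420), 52) 254 (np.int64(267), np.int64(418), 48) 258 (np.int64(266), np.int64(415), 45) 
[[  0   0  13  28 251]
 [175   0  22  52 554]
 [ 41 134   5  11  26]
 [331 281   8   6  44]
 [331 290   7   5  33]
 [331 299   7   5  28]
 [398 381 113  19 798]
 [507 381  46  19 361]
 [548 382  26  18 136]
 [175 389  92  11 456]
 [269 390  94  10 454]
 [361 390  38  10 158]
 [440 394  12   6  32]]
193.0 [573.8 309.8 193. ] [574.4 355.7 193. ]
225.0 [572.6 310.2 225. ] [572.6 356.2 225. ]
```

Run:
```python
from meas import *
C['w7']=pickle.load(open('pics/w7.pkl','rb'))
ex=np.array([np.cos(np.radians(6.5)),np.sin(np.radians(6.5))])
for p in((235,388),(236,401),(237,414),(238,427)):
    x=onplane(C['w2'],f((240,68),p),76)[:2]-[539.6,67.4];print('seated tick',round(x@ex,1),round(x@[-ex[1],ex[0]],1))
for p in((334.5,283.5),(334,292),(334,301)):
    for z in(227,230,233):print('held',z,(onplane(C['w7'],p,z)-bot.sense()['ee_pos']).round(1),end=' ')
    print()
go([531.5,331.3,100],180)
```

```text
seated tick 7.4 8.1
seated tick 12.7 7.9
seated tick 18.1 7.7
seated tick 23.6 7.4
held 227 [ 9.7  8.4 -8.9] held 230 [ 7.9  8.3 -5.9] held 233 [ 6.1  8.1 -2.9] 
held 227 [14.5  8.2 -8.9] held 230 [12.6  8.1 -5.9] held 233 [10.7  7.9 -2.9] 
held 227 [19.7  8.3 -8.9] held 230 [17.7  8.1 -5.9] held 233 [15.7  8.  -2.9] 
t 12.8 pos [610.7 331.7 235.9] xaxis yaw 179.82 zaxis [-0.009 -0.006 -1.   ]
slide total [2.599 0.006 4.555]
turn total [-0.046 -0.066 -0.022] slide after turn [ 2.64  -0.015  4.531]
```

```bash
python3 -m handwheel '{"slide":[[0.5,0,0.3],[0.7,0,0.7],[0.7,0,1],[0.7,0,1],[0,0,1]],"dr":[[-0.046,0.31,0],[0,0,0],[0,0,0],[0,0,0],[0,0,0]],"hand":[-1,-1,-1,-1,-1]}'|grep -v rot
python3 -m handwheel '{"slide":[[0,0,0.4],[0,0,0],[0,0,0]],"dr":[[0,0,0],[0,0,0],[0,0,0]],"hand":[-1,-1,-1]}'|grep -v rot
python3 - <<'E'
from h import *
go([531.5,331.3,80],180)
go([531.5,331.3,60],180)
E
```

```text
time: 13.3
ee_pos: [521.4, 334.6, 118.5]
wrist_force: [0.8, -0.2, -3.2]
grip_width: 0.49
grasp_force: 29.9
time: 13.6
ee_pos: [526.7, 334.4, 108.2]
wrist_force: [0.4, 0.4, -2.3]
grip_width: 0.487
grasp_force: 29.9
t 13.6 pos [526.7 334.4 108.2] xaxis yaw 179.93 zaxis [-0.051  0.003 -0.999]
slide total [-0.209 -0.106  0.932]
turn total [ 0.019 -0.368 -0.01 ] slide after turn [-0.161 -0.103  0.941]
t 13.6 pos [526.7 334.4 108.2] xaxis yaw 179.93 zaxis [-0.051  0.003 -0.999]
slide total [-0.243 -0.107  1.597]
turn total [ 0.019 -0.368 -0.01 ] slide after turn [-0.161 -0.103  1.608]
```

Now correct, lower to just above the floor, and feel for contact.

```bash
python3 -m handwheel '{"slide":[[-0.21,-0.106,0],[0,0,0.5],[0,0,0.43],[0,0,0],[0,0,0]],"dr":[[0.02,0,0],[0,0,0],[0,0,0],[0,0,0],[0,0,0]],"hand":[-1,-1,-1,-1,-1]}'|grep -v rot
python3 - <<'E'
from h import *
go([531.5,331.3,63],180)
E
```

```text
time: 14.1
ee_pos: [530.2, 331.4, 79.1]
wrist_force: [0.5, 1.0, -3.4]
grip_width: 0.495
grasp_force: 29.9
t 14.1 pos [530.2 331.4  79.1] xaxis yaw -180.0 zaxis [-0.053 -0.001 -0.999]
slide total [-0.07  -0.003  0.535]
turn total [-0.007 -0.382  0.   ] slide after turn [-0.042 -0.003  0.538]
```

```bash
python3 -m handwheel '{"slide":[[-0.07,0,0.27],[0,0,0.27],[0,0,0.05],[0,0,0],[0,0,0]],"dr":[[0,0,0],[0,0,0],[0,0,0],[0,0,0],[0,0,0]],"hand":[-1,-1,-1,-1,-1]}'|grep -v rot
python3 -m handwheel '{"slide":[[0,0,0.05],[0,0,0],[0,0,0]],"dr":[[0,0,0],[0,0,0],[0,0,0]],"hand":[-1,-1,-1]}'
```

```text
time: 14.6
ee_pos: [531.2, 331.4, 61.2]
wrist_force: [-0.3, -0.5, -2.9]
grip_width: 0.493
grasp_force: 30.0
time: 14.9
ee_pos: [530.9, 331.4, 60.4]
ee_rot: [0.0, -3.088, 0.001]
wrist_force: [-2.3, -1.3, 4.7]
grip_width: 0.49
grasp_force: 30.0
```

```bash
python3 -m handwheel '{"slide":[[0,0,0],[0,0,0],[0,0,0],[0,0,0],[0,0,-0.5]],"dr":[[0,0,0],[0,0,0],[0,0,0],[0,0,0],[0,0,0]],"hand":[0.4,0.4,0.4,0.4,0.4]}'|grep -v rot
python3 -m handwheel '{"slide":[[0,0,-1],[-0.7,0,-1],[-0.7,0,-1],[-0.7,0,-1],[-0.5,0,-1]],"dr":[[0,0,0],[0,-0.375,0],[0,0,0],[0,0,0],[0,0,0]],"hand":[1,1,1,1,1]}'|grep -v rot
python3 -m handwheel '{"slide":[[0,-1,0],[0,0,0],[0,0,0],[0,0,0]],"dr":[[0,0,0],[0,0,0],[0,0,0],[0,0,0]],"hand":[1,1,1,1]}'|grep -v rot
python3 shot.py w8
python3 -m handwheel '{"slide":[[0,-1,0],[0,-1,0],[0,-1,0],[0,0,0],[0,0,0]],"dr":[[0,0,0],[0,0,0],[0,0,0],[0,0,0],[0,0,0]],"hand":[1,1,1,1,1]}'|grep -v rot
python3 shot.py w9
python3 - <<'E'
from meas import *
for n in('w8','w9'):C[n]=pickle.load(open(f'pics/{n}.pkl','rb'))
for n in('w8','w9'):
    im=cv2.imread(f'pics/{n}.png');hsv=cv2.cvtColor(im,cv2.COLOR_BGR2HSV);m=cv2.inRange(hsv,(8,150,120),(24,255,255))
    k,l,st,ce=cv2.connectedComponentsWithStats(m)
    for s,e in zip(st[1:],ce[1:]):
        if s[4]>12:
            x=onplane(C[n],e,54)
            if abs(x[0]-545)<60 and abs(x[1]-333)<50:print(n,s,e.round(1),x.round(1))
go([530,-130,260],196.5)
E
```

```text
time: 15.4
ee_pos: [530.5, 330.6, 73.2]
wrist_force: [-0.0, -0.5, -0.4]
grip_width: 0.697
grasp_force: 0.0
time: 15.9
ee_pos: [614.5, 331.1, 226.3]
wrist_force: [-0.4, 0.3, -0.4]
grip_width: 0.995
grasp_force: 0.0
time: 16.3
ee_pos: [612.4, 302.8, 223.5]
wrist_force: [-0.2, -0.2, 0.7]
grip_width: 0.999
grasp_force: 0.0
16.35 [612.3 303.  223.3]
time: 16.85
ee_pos: [613.0, 212.3, 223.5]
wrist_force: [-0.0, -0.5, -0.6]
grip_width: 1.0
grasp_force: 0.0
16.9 [612.7 213.7 223.5]
w8 [357 118   5   3  15] [359. 119.] [553.6 339.6  54. ]
w8 [324 125  52   8 339] [350.1 128.7] [562.2 331.9  54. ]
w9 [460 105   5   3  14] [461.9 105.9] [543.1 339.7  54. ]
w9 [458 117   6   3  16] [460.5 117.9] [553.4 339.7  54. ]
w9 [424 124  51   8 357] [448.7 127.9] [562.3 330.2  54. ]
t 16.9 pos [612.7 213.7 223.5] xaxis yaw -179.87 zaxis [-0.001  0.001 -1.   ]
slide total [  2.786 -11.45   -1.224]
turn total [ 0.008 -0.009 -2.046] slide after turn [  5.899 -10.203  -1.218]
```

```bash
python3 - <<'E'
from meas import *
for n in('w8','w9'):C[n]=pickle.load(open(f'pics/{n}.pkl','rb'))
T('tick','w8',(359,119),'w9',(460.5,117.9))
# label (light grey on the pack top): corners from contour
q={}
for n in('w8','w9'):
    im=cv2.imread(f'pics/{n}.png');u,v=proj(C[n],(533,332,54)).astype(int);w=im[v-40:v+40,u-40:u+40]
    g=cv2.cvtColor(w,cv2.COLOR_BGR2GRAY);t,m=cv2.threshold(g,0,255,cv2.THRESH_OTSU)
    k,l,st,ce=cv2.connectedComponentsWithStats(m);i=l[40,40];print(n,'thr',t,'label' ,st[i])
    ct=cv2.findContours((l==i).astype(np.uint8),0,2)[0][0];b=cv2.boxPoints(cv2.minAreaRect(ct))+[u-40,v-40]
    b=b[np.argsort(b[:,1])];q[n]=np.vstack([b[:2][np.argsort(b[:2,0])],b[2:][np.argsort(b[2:,0])]])
for a,b in zip(q['w8'],q['w9']):T('lab','w8',a,'w9',b)
E
python3 -m handwheel '{"slide":[[0,-0.5,-0.5],[0.5,-0.85,-0.5],[0.5,-0.85,-0.2],[0.5,-0.85,0],[0.5,-0.85,0]],"dr":[[0,0,-1],[0,0,-1],[0,0,-0.046],[0,0,0],[0,0,0]],"hand":[1,1,1,1,1]}'|grep -v rot
python3 -m handwheel '{"slide":[[0.5,-0.85,0],[0.5,-0.85,0],[0.5,-0.85,0],[0.5,-0.85,0],[0.5,-0.85,0]],"dr":[[0,0,0],[0,0,0],[0,0,0],[0,0,0],[0,0,0]],"hand":[1,1,1,1,1]}'|grep -v rot
python3 - <<'E'
from h import *
go([625,-190,250],196.5)
E
```

```text
tick       [553.5 339.6  54.5] res px 0.08
w8 thr 86.0 label [  21    8   40   59 2182]
w9 thr 97.0 label [  19    8   45   59 2164]
lab        [504.7 314.8  54.4] res px 1.76
lab        [506.3 347.9  55.5] res px 0.19
lab        [553.5 315.6  51.8] res px 1.35
lab        [555.1 350.5  52.9] res px 0.6
time: 17.4
ee_pos: [580.0, 85.1, 260.1]
wrist_force: [-0.4, -0.7, -0.8]
grip_width: 1.004
grasp_force: 0.0
time: 17.9
ee_pos: [544.6, -58.6, 260.0]
wrist_force: [0.1, -0.1, -0.9]
grip_width: 0.999
grasp_force: 0.0
t 17.9 pos [544.6 -58.6 260. ] xaxis yaw -163.38 zaxis [-0.  0. -1.]
slide total [-1.315 -4.963  0.329]
turn total [ 0.004 -0.001  0.015] slide after turn [-1.326 -4.96   0.332]
```

Flat pack top is at z≈54 (18+36), so it is fully down in the charger. Now two views of the charged pack.

```bash
python3 -m handwheel '{"slide":[[-0.48,-0.73,0],[-0.48,-0.73,0],[-0.47,-0.73,0],[0,0,0],[0,0,0]],"dr":[[0,0,0],[0,0,0],[0,0,0],[0,0,0],[0,0,0]],"hand":[1,1,1,1,1]}'|grep -v rot
python3 shot.py w10
python3 -m handwheel '{"slide":[[0,-0.8,0],[0,-0.8,0],[0,-0.8,0],[0,0,0],[0,0,0]],"dr":[[0,0,0],[0,0,0],[0,0,0],[0,0,0],[0,0,0]],"hand":[1,1,1,1,1]}'|grep -v rot
python3 shot.py w11
python3 - <<'E'
from mos import *
a=[crop(n,(550,-180,30),130,190,3) for n in('w10','w11')]
cv2.imwrite('pics/m4.png',np.hstack(a))
E
```

```text
time: 18.4
ee_pos: [604.3, -109.0, 259.4]
wrist_force: [0.4, -0.3, 0.2]
grip_width: 0.997
grasp_force: 0.0
18.45 [ 603.8 -108.6  259.6]
time: 18.95
ee_pos: [623.8, -178.4, 259.9]
wrist_force: [0.5, -0.0, 0.0]
grip_width: 0.998
grasp_force: 0.0
19.0 [ 624.  -177.5  260. ]
w10 u0 202 v0 6 size (570, 390)
w11 u0 271 v0 7 size (570, 390)
```

View pics/m4.png

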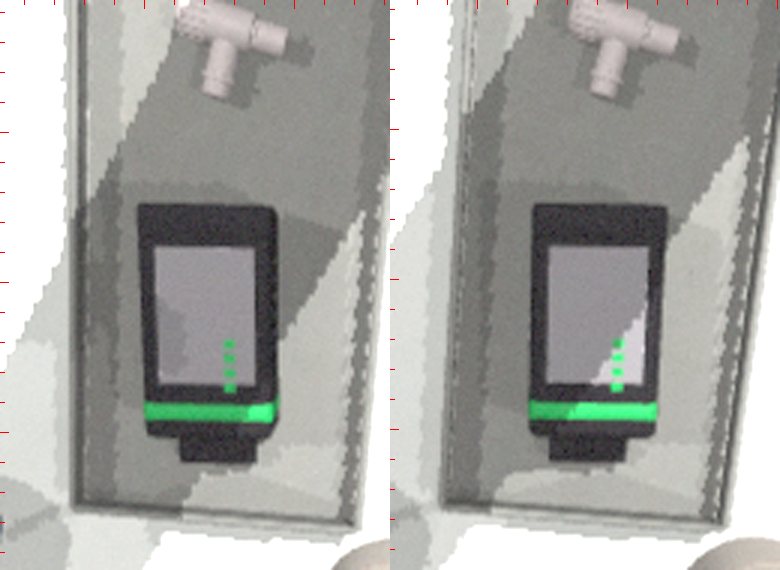

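m4: charged pack square to the view, tongue downward at (218,450) in the crop; label corners (154,248)-(256,383) left and (548,248)-(645,384) right.

Run:
```python
from meas import *
for n in('w10','w11'):C[n]=pickle.load(open(f'pics/{n}.pkl','rb'))
A=(202,6);B=(271,7);P={}
for nm,p,q in(('FL',(154,248),(158,248)),('FR',(254,246),(258,247)),('BR',(256,383),(255,384)),('BL',(159,383),(157,384)),('tkF',(229,344),(228,344)),('tkB',(230,388),(227,387))):P[nm]=T(nm,'w10',f(A,p),'w11',f(B,q))
yaw=lambda a,b:np.degrees(np.arctan2(P[b][1]-P[a][1],P[b][0]-P[a][0]))
print(yaw('FL','BL'),yaw('FR','BR'),yaw('FL','FR')-90,yaw('BL','BR')-90,yaw('tkF','tkB'))
c=np.mean([P[k] for k in('FL','FR','BR','BL')],0);print('label c',c)
for n,o,fl,fr in(('w10',A,(138,205),(276,206)),('w11',B,(143,204),(277,206))):
    a,b=onplane(C[n],f(o,fl),38),onplane(C[n],f(o,fr),38);print('front edge',a.round(1),b.round(1),np.linalg.norm(a-b).round(1),((a+b)/2+40*np.array([np.cos(.28),np.sin(.28),0])).round(1))
go([555,-173,100],196.5)
```

```text
FL         [ 541.6 -196.    35.8] res px 0.09
FR         [ 531.4 -163.4   36.2] res px 0.28
BR         [ 575.3 -150.5   40.9] res px 0.35
BL         [ 585.3 -183.3   38.6] res px 0.33
tkF        [ 565.3 -163.3   36.8] res px 0.16
tkB        [ 579.7 -159.1   37.6] res px 0.01
16.212388374257912 16.36170365951436 17.29211980795897 16.919860573344423 16.234224144632133
label c [ 558.41034518 -173.26338061   37.88297431]
front edge [ 529.5 -203.9   38. ] [ 516.7 -159.5   38. ] 46.2 [ 561.6 -170.7   38. ]
front edge [ 529.6 -204.9   38. ] [ 517.5 -161.5   38. ] 45.0 [ 562.  -172.1   38. ]
t 19.0 pos [ 624.  -177.5  260. ] xaxis yaw -163.46 zaxis [-0.001  0.001 -1.   ]
slide total [2.158 0.79  5.338]
turn total [ 0.012 -0.006  0.004] slide after turn [2.163 0.797 5.335]
```

```bash
python3 -m handwheel '{"slide":[[0.5,0.2,0.3],[0.5,0.2,0.7],[0.5,0.2,1],[0.48,0.17,1],[0,0,1]],"dr":[[0,0,0],[0,0,0],[0,0,0],[0,0,0],[0,0,0]],"hand":[0.4,0.4,0.4,0.4,0.4]}'|grep -v rot
python3 -m handwheel '{"slide":[[0,0,1],[0,0,0.5],[0,0,0],[0,0,0],[0,0,0]],"dr":[[0,0,0],[0,0,0],[0,0,0],[0,0,0],[0,0,0]],"hand":[0.4,0.4,0.4,0.4,0.4]}'|grep -v rot
python3 - <<'E'
from h import *
go([560.5,-172.3,46],196.5)
E
```

```text
time: 19.5
ee_pos: [558.6, -172.4, 139.9]
wrist_force: [-0.2, 0.7, -0.1]
grip_width: 0.705
grasp_force: 0.0
time: 20.0
ee_pos: [561.6, -174.4, 96.5]
wrist_force: [0.8, 1.1, 0.5]
grip_width: 0.697
grasp_force: 0.0
t 20.0 pos [ 561.6 -174.4   96.5] xaxis yaw -163.55 zaxis [ 0.002 -0.001 -1.   ]
slide total [0.017 0.079 1.684]
turn total [-0.012  0.011 -0.006] slide after turn [0.015 0.076 1.685]
```

```bash
python3 -m handwheel '{"slide":[[0.02,0.08,0.7],[0,0,0.7],[0,0,0.28],[0,0,0],[0,0,0]],"dr":[[0,0,0],[0,0,0],[0,0,0],[0,0,0],[0,0,0]],"hand":[0.4,0.4,0.4,0.4,0.4]}'|grep -v rot
python3 -m handwheel '{"slide":[[0,0,0],[0,0,0],[0,0,0],[0,0,0],[0,0,0]],"dr":[[0,0,0],[0,0,0],[0,0,0],[0,0,0],[0,0,0]],"hand":[-1,-1,-1,-1,-1]}'|grep -v rot
python3 - <<'E'
from h import *
go([560.5,-172.3,46],196.5)
E
```

```text
time: 20.5
ee_pos: [560.0, -173.1, 45.7]
wrist_force: [0.3, -0.5, 0.3]
grip_width: 0.701
grasp_force: 0.0
time: 21.0
ee_pos: [559.8, -173.4, 45.4]
wrist_force: [1.0, 0.2, 3.4]
grip_width: 0.495
grasp_force: 29.9
t 21.0 pos [ 559.8 -173.4   45.4] xaxis yaw -163.62 zaxis [ 0.001 -0.002 -1.   ]
slide total [-0.032  0.027 -0.022]
turn total [-0.013  0.001 -0.015] slide after turn [-0.032  0.027 -0.021]
```

```bash
python3 -m handwheel '{"slide":[[0,0,-0.4],[0,0,-0.9],[0,0,-1],[0,0,-1],[0,0,-1]],"dr":[[0,0,0],[0,0,0],[0,0,0],[0,0,0],[0,0,0]],"hand":[-1,-1,-1,-1,-1]}'|grep -v rot
python3 -m handwheel '{"slide":[[0,0,-1],[0,0,-1],[0,0,-0.6],[0,0,0],[0,0,0]],"dr":[[0,0,0],[0,0,0],[0,0,0],[0,0.5,0.6],[0,0,0.65]],"hand":[-1,-1,-1,-1,-1]}'|grep -v rot
python3 - <<'E'
from h import *
go([600,67.4,250],186.5)
E
```

```text
time: 21.5
ee_pos: [558.2, -172.2, 174.4]
wrist_force: [0.3, -0.7, -3.8]
grip_width: 0.497
grasp_force: 30.0
time: 22.0
ee_pos: [559.8, -171.2, 251.9]
wrist_force: [0.3, 0.2, -3.6]
grip_width: 0.494
grasp_force: 29.9
t 22.0 pos [ 559.8 -171.2  251.9] xaxis yaw -173.74 zaxis [-0.069 -0.017 -0.997]
slide total [-2.197  7.76  -0.163]
turn total [-0.063 -0.506 -0.028] slide after turn [-2.231  7.752  0.062]
```

```bash
python3 -m handwheel '{"slide":[[0,0,0],[-0.28,0.9,0],[-0.28,0.97,0],[-0.28,0.97,0],[-0.28,0.97,0]],"dr":[[-0.06,-0.506,-0.03],[0,0,0],[0,0,0],[0,0,0],[0,0,0]],"hand":[-1,-1,-1,-1,-1]}'|grep -v rot
python3 -m handwheel '{"slide":[[-0.28,0.97,0],[-0.28,0.97,0],[-0.28,1,0],[-0.28,1,0],[0,0,0]],"dr":[[0,0,0],[0,0,0],[0,0,0],[0,0,0],[0,0,0]],"hand":[-1,-1,-1,-1,-1]}'|grep -v rot
python3 -m handwheel '{"slide":[[0,0,0],[0,0,0]],"dr":[[0,0,0],[0,0,0]],"hand":[-1,-1]}'|grep -v rot
python3 shot.py w12
python3 - <<'E'
from meas import *
c=pickle.load(open('pics/w12.pkl','rb'));im=cv2.imread('pics/w12.png');s=bot.sense()
hsv=cv2.cvtColor(im,cv2.COLOR_BGR2HSV)
for nm,lo,hi in(('green',(45,120,70),(85,255,255)),('orange',(8,170,120),(22,255,255))):
    k,l,st,ce=cv2.connectedComponentsWithStats(cv2.inRange(hsv,lo,hi))
    for a,e in zip(st[1:],ce[1:]):
        if a[4]>20:print(nm,a,e.round(1))
# front bottom edge of the held pack: dark/bright column scan
for u in range(290,351,10):
    print(u,[int(x) for x in im[196:262:3,u].max(1)])
go([539.6,67.4,84],186.5)
E
```

```text
time: 22.5
ee_pos: [578.4, -53.9, 250.9]
wrist_force: [-0.2, 0.1, -3.8]
grip_width: 0.492
grasp_force: 30.0
time: 23.0
ee_pos: [598.1, 73.9, 250.5]
wrist_force: [-0.2, 0.8, -2.9]
grip_width: 0.493
grasp_force: 30.0
time: 23.2
ee_pos: [598.6, 64.1, 250.9]
wrist_force: [-0.7, -0.7, -3.3]
grip_width: 0.495
grasp_force: 30.0
23.25 [598.8  63.8 251.1]
green [331 278   8   6  45] [334.6 280.3]
green [331 287   8   5  36] [334.1 289. ]
green [330 296   8   5  36] [333.9 298. ]
green [330 304   8   6  46] [333.5 306.4]
orange [317   0  26  11 259] [329.4   4.5]
orange [455   7  23  72 665] [465.8  41.4]
orange [316  13  26  31 730] [328.6  28.9]
orange [560 164  46  12 281] [582.4 169.7]
orange [427 382  15  13  41] [433.9 386.3]
orange [443 382  10  10  37] [447.3 386.2]
orange [470 382  13  18  59] [476.8 390.5]
orange [482 382  13   7  35] [487.8 384.7]
orange [490 382  71  18 412] [525.6 389.5]
orange [443 386  29  14 113] [457.6 393.1]
orange [174 389  20  11  76] [182.9 394.9]
orange [197 389  18  11  63] [206.4 394. ]
orange [215 389  12  11  48] [220.5 394. ]
orange [419 388  22  12 
[... 679 characters left out ...]
 34, 39, 36, 34, 34, 121, 119, 119, 119, 117, 118, 119, 119, 120, 121, 118, 118, 117, 114]
320 [33, 38, 36, 38, 40, 31, 36, 34, 121, 119, 118, 117, 117, 117, 115, 118, 119, 120, 120, 118, 116, 119]
330 [43, 34, 35, 36, 34, 33, 35, 27, 121, 120, 118, 120, 119, 119, 117, 117, 118, 115, 118, 116, 116, 118]
340 [39, 35, 33, 38, 35, 30, 31, 31, 123, 122, 119, 119, 120, 117, 118, 119, 117, 118, 118, 119, 120, 116]
350 [39, 40, 43, 33, 34, 36, 36, 34, 123, 117, 119, 118, 117, 120, 118, 120, 117, 120, 120, 120, 116, 118]
t 23.25 pos [598.8  63.8 251.1] xaxis yaw -173.54 zaxis [-0.001 -0.003 -1.   ]
slide total [1.944 0.357 5.57 ]
turn total [-0.021 -0.006 -0.005] slide after turn [1.948 0.342 5.57 ]
```

Run:
```python
from meas import *
c=pickle.load(open('pics/w12.pkl','rb'));p0=np.array([598.8,63.8,251.1]);yw=np.radians(6.46)
ex=np.array([np.cos(yw),np.sin(yw)]);ey=np.array([-ex[1],ex[0]])
def rel(c,p0,px,dz=-7.4):
    d=(onplane(c,px,p0[2]+dz)-p0)[:2];return np.round([d@ex,d@ey],1)
for p in((334.6,280.3),(334.1,289),(333.9,298),(333.5,306.4),(320,219)):print('charged held',rel(c,p0,p))
im=cv2.imread('pics/w12.png')
# body outline at label row: left/right dark edges of the pack
for v in(200,208,230):print(v,[int(x) for x in im[v,255:300:3].max(1)],[int(x) for x in im[v,345:390:3].max(1)])
print([int(x) for x in im[120:200:2,320].max(1)])
# supply check: bolt tab/knobs: white plate blob & empty-tray features
hsv=cv2.cvtColor(im,cv2.COLOR_BGR2HSV);m=cv2.inRange(hsv,(0,0,190),(180,50,255));k,l,st,ce=cv2.connectedComponentsWithStats(m)
for a,e in zip(st[1:],ce[1:]):
    if 200<a[4]<3000 and 280<e[0]<380:print(a,e.round(1),onplane(c,e,66).round(1))
```

```text
charged held [7.1 8.8]
charged held [11.9  8.6]
charged held [17.1  8.6]
charged held [21.9  8.5]
charged held [-25.1   1.5]
200 [202, 202, 202, 202, 202, 92, 36, 40, 33, 34, 35, 40, 41, 38, 29] [31, 40, 37, 42, 30, 35, 32, 25, 202, 215, 216, 215, 214, 214, 211]
208 [201, 200, 201, 202, 200, 133, 32, 32, 31, 28, 32, 38, 35, 33, 34] [34, 38, 40, 33, 31, 35, 31, 30, 217, 217, 217, 216, 219, 217, 215]
230 [209, 210, 197, 196, 187, 179, 27, 33, 31, 45, 117, 120, 117, 118, 118] [120, 118, 118, 112, 33, 32, 31, 33, 59, 66, 76, 80, 89, 91, 97]
[39, 44, 47, 48, 40, 45, 49, 45, 45, 38, 49, 47, 42, 45, 41, 44, 37, 42, 43, 41, 42, 36, 33, 34, 42, 37, 41, 26, 34, 28, 25, 28, 30, 23, 24, 32, 40, 37, 33, 38]
[310  44  39  19 664] [328.7  53.4] [483.9  60.3  66. ]
```

```bash
cat >> plan.py <<'E'
def world(th,ex,ez,h=43.4,seat=(540,67.3,40),yaw=6.5):
    t=np.radians(th);X=ex-40*np.cos(t)+h*np.sin(t);Z=ez+40*np.sin(t)+h*np.cos(t);y=np.radians(yaw)
    return np.array([seat[0]+X*np.cos(y),seat[1]+X*np.sin(y),seat[2]+Z])
E
python3 - <<'E'
from plan import *
from h import go
for s in((20,19,60),(20,19,6),(20,25,4),(20,34,1.2),(0,40,0)):print(s,world(*s).round(1))
go(world(20,19,60),186.5)
plan([(20,19,60),(20,19,6),(20,22,5),(20,25,4),(20,28,3),(20,31,2),(20,34,1.2),(16,36,1),(12,37,1),(8,38,.8),(4,39,.5),(0,40,0)],43.4)
E
```

```text
(20, 19, 60) [536.3  66.9 154.5]
(20, 19, 6) [536.3  66.9 100.5]
(20, 25, 4) [542.2  67.6  98.5]
(20, 34, 1.2) [551.2  68.6  95.7]
(0, 40, 0) [540.   67.3  83.4]
t 23.25 pos [598.8  63.8 251.1] xaxis yaw -173.54 zaxis [-0.001 -0.003 -1.   ]
slide total [2.058 0.346 3.222]
turn total [-0.021 -0.006 -0.005] slide after turn [2.06  0.337 3.221]
slide [-0.616  0.     1.691] dry 0.0 tcp [-3.7 60.5]
slide [-0.105  0.    -0.003] dry 0.0 tcp [-0.7 59.5]
slide [-0.105  0.    -0.003] dry 0.0 tcp [ 2.3 58.5]
slide [-0.105  0.    -0.003] dry 0.0 tcp [ 5.3 57.5]
slide [-0.105  0.    -0.003] dry 0.0 tcp [ 8.3 56.5]
slide [-0.103  0.    -0.009] dry 0.0 tcp [11.3 55.7]
slide [0.033 0.    0.08 ] dry -0.5 tcp [ 9.5 53.7]
slide [0.066 0.    0.087] dry -0.5 tcp [ 6.9 51.8]
slide [0.064 0.    0.096] dry -0.5 tcp [ 4.4 49.3]
slide [0.063 0.    0.102] dry -0.5 tcp [ 2.1 46.6]
slide [0.063 0.    0.111] dry -0.5 tcp [ 0.  43.4]
```

Slide to above the start pose, then tilt 20°.

```bash
python3 -m handwheel '{"slide":[[0.7,0.11,0.5],[0.7,0.11,0.9],[0.66,0.11,0.9],[0,0,0.92],[0,0,0]],"dr":[[-0.02,0,0],[0,0,0],[0,0,0],[0,0.5,0],[0,1,0]],"hand":[-1,-1,-1,-1,-1]}'|grep -v rot
python3 -m handwheel '{"slide":[[0,0,0],[0,0,0],[0,0,0]],"dr":[[0,1,0],[0,0,0],[0,0,0]],"hand":[-1,-1,-1]}'|grep -v rot
python3 - <<'E'
from plan import *
from h import go
go(world(20,19,6),186.5);go(world(20,19,14),186.5)
E
```

```text
time: 23.75
ee_pos: [531.4, 66.5, 152.5]
wrist_force: [0.7, 0.7, -3.3]
grip_width: 0.493
grasp_force: 30.0
time: 24.05
ee_pos: [537.2, 67.6, 154.1]
wrist_force: [-0.6, 0.5, -2.8]
grip_width: 0.495
grasp_force: 30.0
t 24.05 pos [537.2  67.6 154.1] xaxis yaw -173.48 zaxis [-0.338 -0.038 -0.94 ]
slide total [-0.576 -0.02   1.694]
turn total [ 4.000e-03 -2.484e+00  1.000e-03] slide after turn [ 0.034 -0.019  1.789]
t 24.05 pos [537.2  67.6 154.1] xaxis yaw -173.48 zaxis [-0.338 -0.038 -0.94 ]
slide total [-0.485 -0.02   1.443]
turn total [ 4.000e-03 -2.484e+00  1.000e-03] slide after turn [ 0.034 -0.019  1.522]
```

```bash
python3 -m handwheel '{"slide":[[-0.2,-0.02,0.6],[-0.2,0,0.5],[-0.12,0,0.38],[-0.05,0,0.2],[0,0,0]],"dr":[[0,0,0],[0,0,0],[0,0,0],[0,0,0],[0,0,0]],"hand":[-1,-1,-1,-1,-1]}'|grep -v rot
python3 -m handwheel '{"slide":[[0,0,0],[0,0,0]],"dr":[[0,0,0],[0,0,0]],"hand":[-1,-1]}'|grep -v rot
python3 - <<'E'
from plan import *
from h import *
go(world(20,19,6),186.5);go(world(20,34,1.2),186.5)
im=bot.read_camera('side');cv2.imwrite('pics/s2.png',im)
E
```

```text
time: 24.55
ee_pos: [535.0, 67.8, 101.4]
wrist_force: [0.3, -0.2, -3.1]
grip_width: 0.491
grasp_force: 30.0
time: 24.75
ee_pos: [536.3, 68.1, 102.3]
wrist_force: [-0.6, -0.2, -3.4]
grip_width: 0.493
grasp_force: 30.0
t 24.75 pos [536.3  68.1 102.3] xaxis yaw -173.36 zaxis [-0.338 -0.038 -0.941]
slide total [-0.015 -0.041  0.059]
turn total [ 0.006 -2.483  0.016] slide after turn [ 0.006 -0.041  0.061]
t 24.75 pos [536.3  68.1 102.3] xaxis yaw -173.36 zaxis [-0.338 -0.038 -0.941]
slide total [-0.54  -0.042  0.04 ]
turn total [ 0.006 -2.483  0.016] slide after turn [-0.494 -0.041  0.221]
```

```bash
python3 -m handwheel '{"slide":[[-0.02,-0.04,0.06],[-0.08,0,0.01],[-0.1,0,0.01],[-0.1,0,0],[0,0,0]],"dr":[[0,0,0],[0,0,0],[0,0,0],[0,0,0],[0,0,0]],"hand":[-1,-1,-1,-1,-1]}'|grep -v rot
python3 - <<'E'
from plan import *
from h import *
go(world(20,34,1.2),186.5)
E
```

```text
time: 25.3
ee_pos: [544.0, 67.9, 95.8]
wrist_force: [-0.1, -0.5, -2.3]
grip_width: 0.491
grasp_force: 30.0
t 25.3 pos [544.   67.9  95.8] xaxis yaw -173.35 zaxis [-0.339 -0.038 -0.94 ]
slide total [-0.229 -0.005 -0.077]
turn total [ 0.006 -2.494  0.017] slide after turn [-0.242 -0.004  0.005]
```

```bash
python3 -m handwheel '{"slide":[[-0.08,0,-0.03],[-0.08,0,-0.03],[-0.06,0,-0.02],[0,0,0],[0,0,0]],"dr":[[0,0,0],[0,0,0],[0,0,0],[0,0,0],[0,0,0]],"hand":[-1,-1,-1,-1,-1]}'|grep -v rot
python3 - <<'E'
from plan import *
from h import *
go(world(20,34,1.2),186.5);go(world(16,36,1),186.5)
E
```

```text
time: 25.8
ee_pos: [550.4, 68.5, 96.1]
wrist_force: [-1.1, -0.2, -3.3]
grip_width: 0.492
grasp_force: 30.0
t 25.8 pos [550.4  68.5  96.1] xaxis yaw -173.36 zaxis [-0.34  -0.038 -0.94 ]
slide total [-0.029 -0.002  0.006]
turn total [ 0.006 -2.498  0.016] slide after turn [-0.025 -0.002  0.016]
t 25.8 pos [550.4  68.5  96.1] xaxis yaw -173.36 zaxis [-0.34  -0.038 -0.94 ]
slide total [ 0.004 -0.002  0.086]
turn total [ 0.006 -2.498  0.016] slide after turn [ 0.033 -0.002  0.08 ]
```

Tongue is under the lip with no contact. Now lower the front in 2° rows.

```bash
python3 -m handwheel '{"slide":[[0,0,0.03],[0.01,0,0.04],[0.033,0,0.042],[0.033,0,0.043],[0,0,0]],"dr":[[0,-0.25,0],[0,-0.25,0],[0,-0.25,0],[0,-0.25,0],[0,0,0]],"hand":[-1,-1,-1,-1,-1]}'|grep -v rot
python3 - <<'E'
from plan import *
from h import *
go(world(12,37,1),186.5)
E
python3 -m handwheel '{"slide":[[0.032,0,0.046],[0.032,0,0.046],[0.032,0,0.049],[0,0,0],[0,0,0]],"dr":[[0,-0.25,0],[0,-0.25,0],[0,-0.25,0],[0,0,0],[0,0,0]],"hand":[-1,-1,-1,-1,-1]}'|grep -v rot
python3 - <<'E'
from plan import *
from h import *
go(world(6,38.5,.7),186.5)
E
```

```text
time: 26.3
ee_pos: [545.6, 68.0, 92.7]
wrist_force: [-0.4, -0.0, -2.7]
grip_width: 0.493
grasp_force: 30.0
t 26.3 pos [545.6  68.   92.7] xaxis yaw -173.36 zaxis [-0.208 -0.023 -0.978]
slide total [-0.047 -0.003  0.02 ]
turn total [ 0.007 -1.509  0.016] slide after turn [-0.041 -0.002  0.03 ]
time: 26.8
ee_pos: [543.6, 67.8, 88.8]
wrist_force: [0.5, -0.1, -3.7]
grip_width: 0.493
grasp_force: 30.0
t 26.8 pos [543.6  67.8  88.8] xaxis yaw -173.37 zaxis [-0.104 -0.011 -0.994]
slide total [ 0.011 -0.004  0.025]
turn total [ 0.008 -0.752  0.015] slide after turn [ 0.014 -0.004  0.024]
```

```bash
python3 -m handwheel '{"slide":[[0.032,0,0.055],[0.032,0,0.056],[0,0,0],[0,0,0]],"dr":[[0,-0.25,0],[0,-0.25,0],[0,0,0],[0,0,0]],"hand":[-1,-1,-1,-1]}'|grep -v rot
python3 -m handwheel '{"slide":[[0.032,0,0.056],[0,0,0.01],[0,0,0],[0,0,0]],"dr":[[0,-0.25,0],[0,0,0],[0,0,0],[0,0,0]],"hand":[-1,-1,-1,-1]}'|grep -v rot
python3 - <<'E'
from plan import *
from h import *
go(world(0,40,0),186.5)
E
```

```text
time: 27.2
ee_pos: [541.7, 67.6, 85.6]
wrist_force: [0.3, 0.2, -3.1]
grip_width: 0.494
grasp_force: 30.0
time: 27.6
ee_pos: [540.5, 67.5, 83.7]
wrist_force: [-0.9, -0.4, -1.4]
grip_width: 0.492
grasp_force: 30.0
t 27.6 pos [540.5  67.5  83.7] xaxis yaw -173.39 zaxis [-0.     0.001 -1.   ]
slide total [ 0.017 -0.003  0.011]
turn total [ 0.009 -0.001  0.014] slide after turn [ 0.017 -0.003  0.011]
```

```bash
python3 -m handwheel '{"slide":[[0,0,0.03],[0,0,0.02],[0,0,0],[0,0,0]],"dr":[[0,0,0],[0,0,0],[0,0,0],[0,0,0]],"hand":[-1,-1,-1,-1]}'|grep -v rot
python3 -m handwheel '{"slide":[[0,0,0],[0,0,0],[0,0,0],[0,0,-0.3],[0,0,-0.8]],"dr":[[0,0,0],[0,0,0],[0,0,0],[0,0,0],[0,0,0]],"hand":[0.4,0.4,0.4,0.4,0.4]}'|grep -v rot
python3 -m handwheel '{"slide":[[0.3,0,-0.8],[0.6,0,0],[0.6,0,0],[0,0,0],[0,0,0]],"dr":[[0,0,0],[0,0,0],[0,0,0],[0,0,0],[0,0,0]],"hand":[0,0,0,0,0]}'|grep -v rot
python3 shot.py w13
python3 - <<'E'
from meas import *
c=pickle.load(open('pics/w13.pkl','rb'));im=cv2.imread('pics/w13.png')
hsv=cv2.cvtColor(im,cv2.COLOR_BGR2HSV)
ex=np.array([np.cos(np.radians(6.5)),np.sin(np.radians(6.5))])
for nm,lo,hi,z in(('green',(45,120,70),(85,255,255),76),('orange',(8,170,120),(22,255,255),83)):
    k,l,st,ce=cv2.connectedComponentsWithStats(cv2.inRange(hsv,lo,hi))
    for a,e in zip(st[1:],ce[1:]):
        if a[4]>12 and 250<e[0]<390:
            x=onplane(c,e,z)[:2];d=x-[539.6,67.4];print(nm,a,e.round(1),x.round(1),np.round([d@ex,d@[-ex[1],ex[0]]],1))
d=np.array([447.5,56.3])
go([447.5,56.6,89],186.5)
E
```

```text
time: 28.0
ee_pos: [540.5, 67.5, 83.7]
wrist_force: [-3.6, -0.1, 8.9]
grip_width: 0.492
grasp_force: 30.0
time: 28.5
ee_pos: [538.9, 67.2, 114.0]
wrist_force: [0.1, -0.2, 0.2]
grip_width: 0.701
grasp_force: 0.0
time: 29.0
ee_pos: [496.4, 62.3, 139.5]
wrist_force: [-0.0, -0.8, -0.2]
grip_width: 0.502
grasp_force: 0.0
29.05 [496.8  62.3 139.4]
green [328 293   5   3  15] [330. 294.] [546.9  76.9] [8.3 8.6]
green [327 299   6   4  21] [329.6 300.4] [552.   77.2] [13.5  8.4]
green [327 305   6   4  22] [329.5 306.5] [556.9  77.8] [18.4  8.3]
orange [267 114   5   3  14] [268.9 115.1] [431.2  27.2] [-112.3  -27.7]
orange [287 114   7   4  22] [290.  115.6] [430.1  39.1] [-112.   -15.7]
orange [ 298  136   37   52 1672] [316.3 162.6] [455.2  56.9] [-85.   -0.9]
t 29.05 pos [496.8  62.3 139.4] xaxis yaw -173.38 zaxis [ 0.002  0.002 -1.   ]
slide total [ 1.659 -0.002  1.676]
turn total [0.009 0.018 0.015] slide after turn [ 1.655 -0.004  1.68 ]
```

```bash
python3 -m handwheel '{"slide":[[0.55,0,0],[0.55,0,0.1],[0.55,0,0.5],[0,0,0.5],[0,0,0]],"dr":[[0,0,0],[0,0,0],[0,0,0],[0,0,0],[0,0,0]],"hand":[0,0,0,0,0]}'|grep -v rot
python3 -m handwheel '{"slide":[[0,0,0.3],[0,0,0.25],[0,0,0]],"dr":[[0,0,0],[0,0,0],[0,0,0]],"hand":[0,0,0]}'|grep -v rot
python3 -m handwheel '{"slide":[[0,0,0],[0,0,0],[0,0,0],[0,0,0],[0,0,0]],"dr":[[0,0,0],[0,0,0],[0,0,0],[0,0,0],[0,0,0]],"hand":[-1,-1,-1,-1,-1]}'|grep -v rot
```

```text
time: 29.55
ee_pos: [446.2, 56.5, 104.7]
wrist_force: [0.7, -0.3, 0.3]
grip_width: 0.499
grasp_force: 0.0
time: 29.85
ee_pos: [446.4, 56.5, 88.7]
wrist_force: [0.7, 0.2, 1.1]
grip_width: 0.5
grasp_force: 0.0
time: 30.35
ee_pos: [446.7, 55.5, 89.8]
wrist_force: [0.8, -3.4, 1.9]
grip_width: 0.232
grasp_force: 30.0
```

```bash
python3 -m handwheel '{"slide":[[-0.2,0,0],[-0.2,0,0],[-0.1,0,0],[0,0,0],[0,0,0]],"dr":[[0,0,0],[0,0,0],[0,0,0],[0,0,0],[0,0,0]],"hand":[-1,-1,-1,-1,-1]}'|grep -v rot
python3 -m handwheel '{"slide":[[-0.05,0,0],[-0.03,0,0],[0,0,0]],"dr":[[0,0,0],[0,0,0],[0,0,0]],"hand":[-1,-1,-1]}'|grep -v rot
```

```text
time: 30.85
ee_pos: [461.6, 57.2, 89.7]
wrist_force: [-1.2, -4.9, 4.4]
grip_width: 0.232
grasp_force: 30.0
time: 31.15
ee_pos: [461.7, 57.2, 89.7]
wrist_force: [-4.9, -4.9, 9.7]
grip_width: 0.233
grasp_force: 30.0
```

```bash
python3 -m handwheel '{"slide":[[0,0,0],[0,0,0],[0,0,0],[0,0,-0.5],[0,0,-1]],"dr":[[0,0,0],[0,0,0],[0,0,0],[0,0,0],[0,0,0]],"hand":[0,0,0,0,0]}'|grep -v rot
python3 -m handwheel '{"slide":[[-0.5,0,-1],[-1,0,-1],[-1,0,-1],[-0.5,0,-1],[0,0,0]],"dr":[[0,0,0],[0,0,0],[0,0,0],[0,0,0],[0,0,0]],"hand":[0.5,1,1,1,1]}'|grep -v rot
python3 shot.py w14
python3 -m handwheel '{"slide":[[0,-1,0],[0,-1,0],[0,-0.5,0],[0,0,0],[0,0,0]],"dr":[[0,0,0],[0,0,0],[0,0,0],[0,0,0],[0,0,0]],"hand":[1,1,1,1,1]}'|grep -v rot
python3 shot.py w15
python3 - <<'E'
from meas import *
ex=np.array([np.cos(np.radians(6.5)),np.sin(np.radians(6.5))]);r={}
for n in('w14','w15'):
    c=C[n]=pickle.load(open(f'pics/{n}.pkl','rb'));im=cv2.imread(f'pics/{n}.png');hsv=cv2.cvtColor(im,cv2.COLOR_BGR2HSV)
    for nm,lo,hi,z in(('green',(45,120,70),(85,255,255),76),('orange',(8,170,120),(22,255,255),83)):
        k,l,st,ce=cv2.connectedComponentsWithStats(cv2.inRange(hsv,lo,hi))
        for a,e in zip(st[1:],ce[1:]):
            x=onplane(c,e,z)[:2]
            if a[4]>12 and 430<x[0]<600 and 30<x[1]<110:
                d=x-[539.6,67.4];print(n,nm,a,e.round(1),np.round([d@ex,d@[-ex[1],ex[0]]],1));r.setdefault((n,nm),[]).append(e)
for a in r.get(('w14','green'),[]):
    for b in r.get(('w15','green'),[]):
        if abs(a[1]-b[1])<4:T('g','w14',a,'w15',b)
E
```

```text
time: 31.65
ee_pos: [462.5, 59.1, 133.3]
wrist_force: [0.6, 0.2, 0.6]
grip_width: 0.497
grasp_force: 0.0
time: 32.15
ee_pos: [557.6, 70.1, 258.5]
wrist_force: [-0.2, -0.1, 0.6]
grip_width: 0.884
grasp_force: 0.0
32.2 [554.8  69.7 256. ]
time: 32.7
ee_pos: [561.0, -4.3, 253.7]
wrist_force: [-0.6, 0.7, -0.2]
grip_width: 0.999
grasp_force: 0.0
32.75 [561.1  -3.6 253.9]
w14 green [323 181   5   3  13] [325.  182.2] [23.7  8.3]
w14 green [294 187  47   7 306] [316.2 190.2] [31.9 -0.3]
w14 orange [304  66  25  23 506] [315.9  76.9] [-73.8  -0.8]
w14 orange [305 107  23  11 250] [315.9 112. ] [-43.9  -0.7]
w15 green [399 190   5   3  15] [401. 191.] [23.8  8.2]
w15 green [368 195  48   8 316] [391.8 198.8] [31.8 -0.2]
w15 orange [383  75  31  22 523] [397.8  85.6] [-74.   -3.4]
w15 orange [381 115  24  12 265] [392.6 120.7] [-44.   -5.9]
g          [557.   69.  111.1] res px 4.25
```

Run:
```python
from meas import *
for n in('w14','w15'):C[n]=pickle.load(open(f'pics/{n}.pkl','rb'))
T('tick','w14',(325,182.2),'w15',(401,191));T('nose','w14',(315.9,112),'w15',(392.6,120.7))
# nose at the start (bolt home), same measure
im=cv2.imread('pics/w2.png');hsv=cv2.cvtColor(im,cv2.COLOR_BGR2HSV);k,l,st,ce=cv2.connectedComponentsWithStats(cv2.inRange(hsv,(8,170,120),(22,255,255)))
ex=np.array([np.cos(np.radians(6.5)),np.sin(np.radians(6.5))])
for a,e in zip(st[1:],ce[1:]):
    x=onplane(C['w2'],e,83)[:2]-[539.6,67.4]
    if a[4]>30 and abs(x[1])<40 and abs(x[0])<110:print(a,np.round([x@ex,x@[-ex[1],ex[0]]],1))
```

```text
tick       [562.3  78.3  75.8] res px 0.02
nose       [497.8  61.8  59.3] res px 0.07
[291 118  23  19 319] [-75.6  -0.1]
[296 150  20  10 156] [-46.1   0.2]
[294 213  39   9 190] [28.3 -0.4]
```

```bash
python3 -c "
from cell import bot
print(bot.sign_off())"
```

```text
the job is handed in; nothing more can be done
None
```

I handed the job in at about 33 s of the 72 s allowed. The flat pack is fully down in the charger pocket (top measured at z≈54 mm, 54 expected). The charged pack is down in the supply tray (top at 75.8 mm, 76 expected), and the bolt is pushed to its home stop. The sign-off returned no verdict, so these are my own camera and force readings.

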